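# Change the cross-pinned wear strip in a slide holder

### The job

Change the worn strip in the steel slide holder. First stand the bridge gauge level and square across the holder's two long walls at mid-length, both legs down, so that its sprung foot reads the worn strip for a second, and stand it back upright on the bench; then, with the drift punch, drive every stuck cross pin that is there through from its plain end (the robot's side) until it drops into the black tray behind, and lay the punch down flat on the bench. Lift the worn strip out and stand it upright on the middle of the orange pad, plug the new strip squarely into the holder until it is fully home, and leave the gauge standing on the holder in the same way, reading the new strip.

Things in the scene. Friction and masses are not known exactly. Their poses are not given: they have to be found in the camera images.
- holder: Fixed steel slide holder, 57 (x) x 137 (y) x 68 mm high; origin on the bench under its centre, +x away from the robot. Pocket open at the top, 33 (x) x 113 (y), floor at 32 mm, between two 12 mm long walls (outer faces x = -28.5 and +28.5, tops at 68). Four 12.5 mm cross bores run along x through both long walls, 50 mm above the bench, at y = -40.5, -13.5, +13.5, +40.5. Low feet to 167 mm in y.
- black_tray: Open black tray, 86 (x) x 270 (y) x 34 mm high, 2 mm walls, fixed behind the holder (near wall 2 mm from its far face). Origin under its middle.
- punch_grip (a point): Drift punch lying loose on the bench. This point: middle of its black grip (16 x 16 mm, 42 mm long in x, between two 24 mm square collars 10 mm long), on the punch's axis, 12 mm above the bench as it lies flat. x points along the punch to its tip.
- punch: The punch again (0.16 kg, 185 mm), origin 12 mm under the grip's centre. Front collar ends 31 mm ahead of the grip's centre; a steel shaft of 7 mm diameter goes on to the flat tip, 115 mm ahead. The striking end, 14 mm diameter, ends 70 mm behind it.
- pin_1: Stuck pin in the holder's bore at y = -40.5 mm (may be absent, bore empty). Shank 10 mm diameter; head 16 x 5 mm at +x against the holder's far face, so it only comes out away from the robot. Origin half-way along; plain end 29.75 mm behind it, at first 3 mm inside the near face. Takes 5 to 15 N; stuck until the plain end has left the far face (55 mm travel), then drops in the tray. Fingers never touch it.
- pin_2: Stuck pin in the holder's bore at y = -13.5 mm (may be absent, bore empty). Shank 10 mm diameter; head 16 x 5 mm at +x against the holder's far face, so it only comes out away from the robot. Origin half-way along; plain end 29.75 mm behind it, at first 3 mm inside the near face. Takes 5 to 15 N; stuck until the plain end has left the far face (55 mm travel), then drops in the tray. Fingers never touch it.
- pin_3: Stuck pin in the holder's bore at y = +13.5 mm (may be absent, bore empty). Shank 10 mm diameter; head 16 x 5 mm at +x against the holder's far face, so it only comes out away from the robot. Origin half-way along; plain end 29.75 mm behind it, at first 3 mm inside the near face. Takes 5 to 15 N; stuck until the plain end has left the far face (55 mm travel), then drops in the tray. Fingers never touch it.
- pin_4: Stuck pin in the holder's bore at y = +40.5 mm (may be absent, bore empty). Shank 10 mm diameter; head 16 x 5 mm at +x against the holder's far face, so it only comes out away from the robot. Origin half-way along; plain end 29.75 mm behind it, at first 3 mm inside the near face. Takes 5 to 15 N; stuck until the plain end has left the far face (55 mm travel), then drops in the tray. Fingers never touch it.
- worn_strip_mid (a point): Worn strip, 53 mm high, aluminium, in the holder's pocket, locked in by the pins until all are out. This point: half-way up on its centre line, 26.5 mm above its underside. On top is a web 16 (x) x 90 (y) x 17 mm to grip it by from above; in the holder the web stands 17 mm above the walls.
- new_strip_mid (a point): New strip, 56 mm high, aluminium, standing upright on the bench, 0.3 kg. This point: half-way up on its centre line, 28 mm above its underside. On top is a web 16 (x) x 90 (y) x 20 mm to grip it by; home in the pocket, its underside is on the pocket floor and the web stands 20 mm above the walls.
- worn_strip: The worn strip again, origin at the centre of its underside. Lower body as the new strip's.
- new_strip: The new strip again, origin at the centre of its underside. Lower body 30 (x) x 110 (y) x 36 mm (1.5 mm clearance a side in the pocket) with four 16 mm cross bores along x, 18 mm up; its lowest 3 mm narrowed to 26 x 106 mm as a lead-in. Same either way round.
- gauge_grip (a point): Bridge gauge standing on the bench. This point: centre of the black grip block on top, 22 (x) x 24 (y) x 30 mm, 57 mm above the undersides of the legs. On the holder its x lies along the holder's x (either way round), so that one leg stands on each long wall.
- gauge: The gauge again (54 (x) x 44 (y) x 72 mm, 0.3 kg), origin between the undersides of its two legs, which are 10 (x) x 44 (y) x 32 mm, centred 22 mm either side in x; a bridge plate joins them up to 42 mm. A small white dial is on its -x face.
- gauge_foot (a joint): The gauge's sprung foot (10 mm disc midway between the legs), m: 0 = fully down, 8 mm above the undersides of the legs; grows as it is pushed up (about 1.2 N). Over the new strip fully home it reads 0.012 (over the worn one 0.009).
- orange_pad: Flat orange pad 104 (x) x 76 (y) x 5 mm on the bench, fixed. Origin at its underside, middle.
- marker_pen: White marker pen with black cap, 126 mm, lying. Bystander, loose on the bench: leave it alone.
- felt_bob_1: Small beige felt bob with a stalk, 52 mm high, standing. Bystander, loose on the bench: leave it alone.
Things that resemble listed ones, but are neither listed nor needed, are in the scene too. Leave any red look-alike of the gauge alone.

How it is judged (in metres and radians):
On the way, in this order (a step that is already met when the one before it is completed fails the run):
1. gauge standing over the worn strip and reading its height (x of gauge_grip in the frame of holder between -0.008 and 0.008 m and y of gauge_grip in the frame of holder between -0.02 and 0.02 m and z of gauge_grip in the frame of holder between 0.123 and 0.127 m and angle between the x axis of gauge_grip and the x axis of holder, either way round below 0.2 rad and angle between gauge_grip's own z axis and vertical below 0.05 rad and value of joint gauge_foot between 0.0078 and 0.0102 m), for 0.5 s.
2. every pin driven out and lying in the black tray (x of pin_1 in the frame of holder between 0.033 and 0.125 m and y of pin_1 in the frame of holder between -0.14 and 0.14 m and z of each of pin_1, pin_2, pin_3, pin_4 in the frame of holder below 0.04 m and x of pin_2 in the frame of holder between 0.033 and 0.125 m and y of pin_2 in the frame of holder between -0.14 and 0.14 m and x of pin_3 in the frame of holder between 0.033 and 0.125 m and y of pin_3 in the frame of holder between -0.14 and 0.14 m and x of pin_4 in the frame of holder between 0.033 and 0.125 m and y of pin_4 in the frame of holder between -0.14 and 0.14 m), for 0.2 s.
3. worn strip standing on the orange pad (horizontal distance between worn_strip_mid and orange_pad below 0.03 m and height (world z) of worn_strip_mid between 0.0255 and 0.0375 m and angle between worn_strip_mid's own z axis and vertical below 0.15 rad and linear speed of worn_strip below 0.03 m/s), for 0.2 s.
4. new strip fully home in the holder (x of new_strip_mid in the frame of holder between -0.003 and 0.003 m and y of new_strip_mid in the frame of holder between -0.003 and 0.003 m and z of new_strip_mid in the frame of holder between 0.0585 and 0.0615 m and angle between the x axis of new_strip_mid and the x axis of holder, either way round below 0.06 rad and angle between new_strip_mid's own z axis and vertical below 0.04 rad), for 0.2 s.
5. gauge standing over the new strip and reading its height (x of gauge_grip in the frame of holder between -0.008 and 0.008 m and y of gauge_grip in the frame of holder between -0.02 and 0.02 m and z of gauge_grip in the frame of holder between 0.123 and 0.127 m and angle between the x axis of gauge_grip and the x axis of holder, either way round below 0.2 rad and angle between gauge_grip's own z axis and vertical below 0.05 rad and value of joint gauge_foot between 0.0108 and 0.0132 m), for 0.2 s.
At the end, for the whole second after the job is handed in: Pins in the black tray; worn strip upright within 30 mm of the pad's centre; new strip home within 1.5 mm in height, 3 mm sideways; gauge level on both long walls (8 mm across, 20 mm along, 0.2 rad), reading 12 +- 1.2 mm; punch lying on the bench; strip and gauge at rest (all of step 2 and all of step 3 and all of step 4 and all of step 5 and height (world z) of punch_grip between 0.004 and 0.035 m and linear speed of each of gauge, new_strip below 0.03 m/s); the robot touches nothing.
It fails at once if the fingers touch a pin (only the punch drives them) (contact force between the fingers and pin_1 above 1 N or contact force between the fingers and pin_2 above 1 N or contact force between the fingers and pin_3 above 1 N or contact force between the fingers and pin_4 above 1 N).
It fails at once if a bystander is moved more than 4 cm (distance of any of marker_pen, felt_bob_1 from where it was at the start of the episode above 0.04 m).
Of pin_1, pin_2, pin_3, pin_4 only 2 to 4 are there at a start; the rules pass over those that are not, and their reading is None.
At some moment in a run one of punch may be knocked a few centimetres aside while the robot is not near it.
It also fails if it takes over 210 s, if anything falls off the work surface, if the arm or the gripper's body presses on something with over 40 N, if the wrist force passes 120 N, or if a joint passes its speed limit or range.

### The arm

A 6-joint arm with a two-finger parallel gripper is mounted at the origin on a cart in front of the work surface, level with it; the furniture and walls round the work are solid. World frame = base frame: x ahead of the robot, y to its left, z up, the work surface at z = 0. Lengths are in m, angles in degrees, forces in N, time in s.
With the tool pointing down it reaches from about 0.275 to 0.825 m from the base axis. Payload 4.9 kg.
Tool frame: the origin (TCP) lies at the very end of the fingers, on their centre line; the grasp point (between the pads) lies ctrl.grasp_offset behind it (ctrl.grasp_offset is the distance from the TCP to the grasp point, in m); z points along the fingers, y is the line along which they close (so a half turn about z gives the same grasp; the last joint's range is limited). The gripper opens to 85 mm and grips with 20 to 120 N. Pads are 22 mm wide; open, the fingers measure 114 mm over their backs; the gripper's body (76 mm by 85 mm) begins 54 mm behind the grasp point. The pads swing forward as they close: fully open they stand 13 mm farther back than shut.
Start: joints at [-83.549, 18.69, -11.035, 60.275, 0, 82.311], TCP at [0.134, -0.533, 0.231] pointing down, gripper open.
Joint ranges: [-152.03, 152.03], [-55.5, 102.48], [-74.3, 77.21], [-110.64, 120.58], [-84.22, 78.4], [-180, 180]. Speed limits (degrees/s): [147.25, 147.25, 180, 180, 180, 180].

### API

Orientations are given as a 3x3 rotation matrix whose columns are the frame's x, y, z axes.
In Python, from station import readout, viewer, sign_off, ctrl gives the robot as it stands.
- The arm moves only by the tool arm_command, never from a script. Its argument "series" is a list of rows, each an object with "fingers": the closure, from 0 (fully open) to 1 (shut); "linear": the shift along the tool's x, y, z in m, a list of three; "yaw": the turn about the tool's z in degrees. In form: [{"fingers": fingers, "linear": [x, y, z], "yaw": yaw}, ...]. A call has exactly 8 rows; each row is the pose to reach, as a shift and turn from the pose commanded when the call began, along the tool's axes at that moment; what a row does not reach only later rows make up. A row lasts 1/12 s, in which the tool goes at most 41.7 mm and 7.16 degrees, less where a joint would pass 70% of its speed; a pose out of reach is approached as far as the arm can. A call with a gripper value outside its range is refused whole. The fingers move at their own pace and stop on an object; "squeeze" is the grip in N (left out, the last holds). Time passes only in rows, so rows that repeat a pose let the fingers close, or fill a call up. It gives the time, the measured TCP pose, the force, the opening and the grip force at its end, in the units of the state.
- readout.sense(): the state, without advancing time (a new reading comes with each control period).
- viewer.read_camera(name): name is "scene" or "top" or "wrist"; returns a dict with "frame" (420x560x3 uint8, red, green, blue), "fx", "fy", "cx", "cy" (pixels), "k1" (the pictures are not rectified: a ray, as slopes to the right and down, at radius r is drawn at 1 + k1 r^2 times it, then the intrinsics apply), "rvec" (rotation vector, rad) and "tvec" (3), from world to camera coordinates, as OpenCV has them; the wrist camera has in their place "hand_eye" (4x4, takes a point from camera to tool coordinates, whose origin is the TCP and whose axes are the flange's). Camera axes: x right, y down, z forward; pixel columns grow to the right and rows downward; lengths in m; the calibration is good to about 2 mm. A picture is of the moment at which its call begins: read the wrist's pose just before it. There is no depth.
- sign_off(): hands the job in; it is judged then, once.
Trained networks look in the newest picture that a camera, given by its name, has taken for a name from the list of things; names that differ only in an ending like _2 or _b are one class to them, and where a whole thing is asked for, a point or a joint stands for the part that bears it (a point fixed in the world has none). Each returns a list of dicts, best first, with "p" (0 to 1); they miss things now and then, are a little off and sometimes report something else, mostly with a low value. They report only what shows in the picture. A call takes as long as a camera call. They do not tell look-alikes from the thing itself.
- viewer.find_in(camera, thing): "extent" ([left, top, width, height] in pixels, round what is visible of it).
- viewer.regions_of(camera, thing): "pixels" (420x560 bool, what is visible of it) and "extent" ([left, top, width, height] in pixels, round what is visible of it).
- viewer.mark_of(camera, thing): "uv" ([column, row] in pixels: a listed point, or the origin of a listed thing).
The state is a dict: "time": time; "joint_pos": joint angles; "qvel": joint speeds; "tau": joint torques, N m; "ee_pos": TCP position; "tcp_rot": TCP orientation; "ft_force": force on the tool from outside, world axes, zero at the start; "wrist_torque": the same for the moment, N m; "gripper_width": finger opening in m; "grasp_force": force on a finger pad.
Only numpy, scipy, OpenCV 4.12 (cv2) and the standard library are available. Lean on these libraries where they do the work, as an engineer would, in place of code of your own. Each camera call takes 0.05 s, during which the arm holds its last target. There are 200 camera calls.

## Working session

There is one attempt and no reset: what is moved stays moved. The work goes in short steps, Python scripts to look and compute and a tool call to move; the robot and the scene stay as the last step left them, time stands still between calls to the robot, and variables do not carry over. Pictures are saved under pics/ and viewed, at most 14 in all, crops included, and the job is handed in when it is done.

Besides the shell and the picture viewer there is one more tool, called by a JSON object that holds its "fn" and its "kwargs". arm_command: Moves the arm, as the interface text tells. Its arguments: {"type":"object","properties":{"series":{"type":"array","items":{"type":"object","properties":{"fingers":{"type":"number"},"linear":{"type":"array","items":{"type":"number"}},"yaw":{"type":"number"}}}},"squeeze":{"type":"number"}},"required":["series"]}

```bash
mkdir -p pics; ls
cat > h.py <<'E'
import numpy as np, cv2
from station import readout, viewer, sign_off, ctrl
def cam(name):
    s=readout.sense(); c=viewer.read_camera(name)
    if 'hand_eye' in c:
        T=np.eye(4);T[:3,:3]=np.array(s['tcp_rot']);T[:3,3]=s['ee_pos']
        M=T@np.array(c['hand_eye']); c['R']=M[:3,:3].T; c['t']=-M[:3,:3].T@M[:3,3]
    else:
        c['R']=cv2.Rodrigues(np.array(c['rvec'],float))[0]; c['t']=np.array(c['tvec'],float).ravel()
    return c
def ray(c,uv):
    x=(uv[0]-c['cx'])/c['fx'];y=(uv[1]-c['cy'])/c['fy'];a,b=x,y
    for _ in range(20):
        f=1+c['k1']*(a*a+b*b);a,b=x/f,y/f
    return -c['R'].T@c['t'], c['R'].T@np.array([a,b,1.])
def atz(c,uv,z):
    o,d=ray(c,uv); return o+d*(z-o[2])/d[2]
def proj(c,P):
    q=c['R']@np.array(P,float)+c['t'];a,b=q[:2]/q[2];f=1+c['k1']*(a*a+b*b)
    return np.array([c['fx']*a*f+c['cx'],c['fy']*b*f+c['cy']])
def tri(obs):
    A=np.zeros((3,3));B=np.zeros(3)
    for c,uv in obs:
        o,d=ray(c,uv);d=d/np.linalg.norm(d);P=np.eye(3)-np.outer(d,d);A+=P;B+=P@o
    return np.linalg.solve(A,B)
def save(c,n,crop=None,k=1):
    im=c['frame'][:,:,::-1]
    if crop: im=im[crop[1]:crop[3],crop[0]:crop[2]]
    cv2.imwrite('pics/'+n,cv2.resize(im,None,fx=k,fy=k,interpolation=cv2.INTER_CUBIC))
def st():
    s=readout.sense();print(s['time'],np.round(s['ee_pos'],4),np.round(s['tcp_rot'],3).tolist(),np.round(s['ft_force'],1),s['gripper_width'],s['grasp_force'],np.round(s['joint_pos'],1))
E
python3 - <<'E'
from h import *
st();print(ctrl.grasp_offset)
for n in ['scene','top']:
    c=cam(n);save(c,n+'0.png')
    print(n,-c['R'].T@c['t'])
    for t in ['holder','black_tray','punch_grip','punch','pin_1','worn_strip_mid','new_strip_mid','new_strip','gauge_grip','gauge','orange_pad','marker_pen','felt_bob_1']:
        for r in viewer.mark_of(n,t)[:4]:
            print(n,t,round(r['p'],2),np.round(r['uv'],1))
E
```

```text
pics
0.0 [ 0.1343 -0.5328  0.2305] [[0.97, 0.244, -0.0], [0.244, -0.97, 0.002], [0.0, -0.002, -1.0]] [0.4 0.1 0.2] 0.08550086385635541 0.0 [-83.5  18.7 -11.1  60.3  -0.   82.3]
0.0187
scene [0.1359159  0.84167128 1.05755148]
scene holder 0.69 [265.9 225.3]
scene black_tray 0.91 [246.9 219.1]
scene punch_grip 0.74 [326.4 200.5]
scene punch_grip 0.21 [327.4 200.5]
scene punch 0.82 [323.7 195.8]
scene punch 0.51 [274.4 296.9]
scene pin_1 0.51 [301.3 266.8]
scene worn_strip_mid 0.63 [267.7 212.2]
scene new_strip_mid 0.64 [226.4 310.8]
scene new_strip 0.81 [220.6 315.2]
scene gauge_grip 0.82 [313.9 290.2]
scene gauge_grip 0.72 [272.8 294.5]
scene gauge_grip 0.26 [323.6 199.2]
scene gauge 0.98 [274.2 305.7]
scene gauge 0.79 [310.3 299.5]
scene orange_pad 0.73 [328.6 163.3]
scene marker_pen 0.71 [305.1 263.5]
scene felt_bob_1 0.62 [274.2 178.1]
scene felt_bob_1 0.43 [268.  224.4]
top [ 0.28199358 -0.05103186  1.45516756]
top holder 0.75 [276.5 171.6]
top black_tray 0.92 [273.8 148.4]
top black_tray 0.17 [276.9 174.5]
top punch_grip 0.8 [344.5 214. ]
top punch 0.78 [342.4 213.2]
top worn_strip_mid 0.62 [282.3 171.3]
top worn_strip_mid 0.4 [156.2 196.8]
top new_strip_mid 0.79 [155.7 194.3]
top new_strip 0.79 [158.9 197.6]
top new_strip 0.62 [277.6 170.7]
top new_strip 0.44 [350.2 146.3]
top gauge_grip 0.96 [178.8 228.4]
top gauge_grip 0.81 [203.3 256.6]
top gauge_grip 0.68 [183.7 232.1]
top gauge 0.88 [207.2 258. ]
top gauge 0.71 [283.1 173.5]
top gauge 0.56 [183.6 228. ]
top orange_pad 0.68 [409.4 187.4]
top orange_pad 0.33 [344.4 214.8]
top marker_pen 0.67 [280.2 170.6]
top marker_pen 0.61 [247.3 233.7]
top felt_bob_1 0.53 [351.1 147.8]
```

Run:
```python
import cv2
for n,c in (('scene',(170,120,390,350)),('top',(110,100,440,300))):
    im=cv2.imread(f'pics/{n}0.png')[c[1]:c[3],c[0]:c[2]]
    k=min(800/im.shape[1],600/im.shape[0]);cv2.imwrite(f'pics/{n}0c.png',cv2.resize(im,None,fx=k,fy=k,interpolation=cv2.INTER_CUBIC));print(k)
```

```text
2.608695652173913
2.4242424242424243
```

View pics/top0c.png

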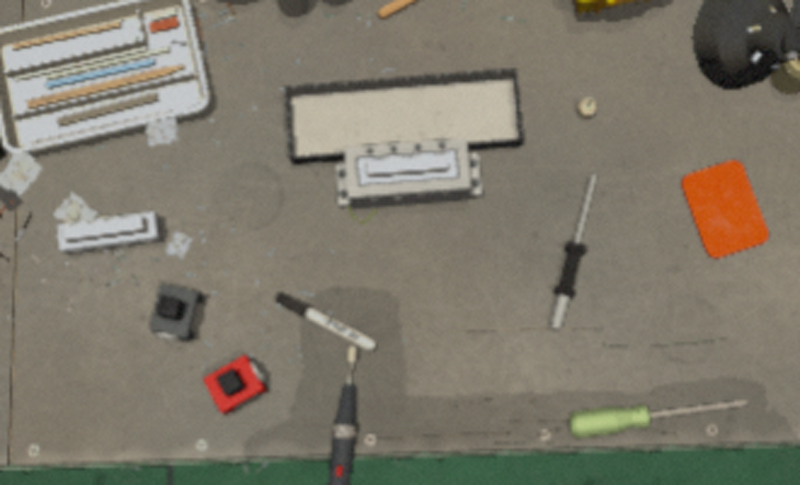

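View pics/scene0c.png

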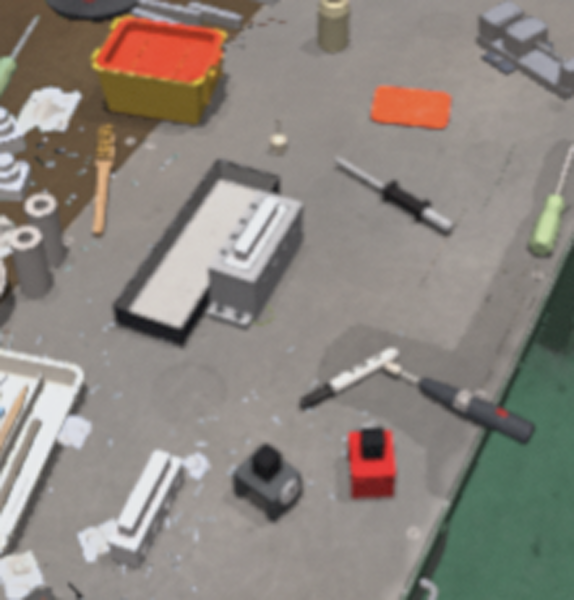

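Top view (crop px): grey gauge at (178,308), with a red look-alike at (232,383). Punch at (570,268); the green screwdriver and the soldering-iron-like tool are not it. New strip (108,232), holder (408,172), orange pad (725,208), pen (325,320), bob (587,106). Four head-like blobs show at the holder's far face. The grey gauge with the white dial fits the description.

Run:
```python
from h import *
C={n:cam(n) for n in('top','scene')}
Z=dict(holder=.034,gauge=.02,punch=.01,new_strip=.02,orange_pad=.004,black_tray=.015,marker_pen=.006)
for n,c in C.items():
    for t,z in Z.items():
        for r in viewer.regions_of(n,t)[:2]:
            m=r['pixels'].astype(np.uint8)
            if m.sum()<20: continue
            p=np.argwhere(m)[:,::-1]
            w=np.array([atz(c,q,z)[:2] for q in p],np.float32)
            (x,y),(a,b),an=cv2.minAreaRect(w)
            if a<b: an+=90;a,b=b,a
            print(n,t,round(r['p'],2),p.mean(0).round(),'c',round(x,3),round(y,3),'L',round(a,3),round(b,3),'longdir',round(an,1))
for t,z in dict(punch_grip=.012,gauge_grip=.057,new_strip_mid=.028,worn_strip_mid=.0585,orange_pad=0).items():
    for n,c in C.items():
        for r in viewer.mark_of(n,t)[:2]: print(t,n,round(r['p'],2),np.round(atz(c,r['uv'],z),3))
```

```text
top holder 0.91 [278. 172.] c 0.614 -0.029 L 0.164 0.074 longdir 93.5
top gauge 0.71 [181. 229.] c 0.463 0.241 L 0.058 0.051 longdir 169.0
top gauge 0.65 [278. 169.] c 0.624 -0.029 L 0.113 0.035 longdir 90.8
top punch 0.78 [345. 209.] c 0.521 -0.217 L 0.181 0.023 longdir 164.0
top new_strip 0.7 [182. 228.] c 0.463 0.239 L 0.06 0.051 longdir 165.3
top new_strip 0.68 [155. 196.] c 0.558 0.316 L 0.116 0.036 longdir 96.6
top orange_pad 0.74 [409. 186.] c 0.567 -0.394 L 0.107 0.079 longdir 16.7
top black_tray 0.64 [276. 146.] c 0.687 -0.027 L 0.276 0.098 longdir 92.4
top marker_pen 0.56 [244. 232.] c 0.451 0.069 L 0.126 0.017 longdir 61.8
scene holder 0.93 [267. 224.] c 0.61 -0.024 L 0.206 0.082 longdir 94.0
scene holder 0.34 [272. 304.] c 0.458 0.239 L 0.068 0.066 longdir 170.6
scene gauge 0.85 [273. 304.] c 0.461 0.232 L 0.075 0.069 longdir 165.5
scene gauge 0.64 [312. 297.] c 0.378 0.166 L 0.088 0.045 longdir 116.0
scene punch 0.65 [326. 197.] c 0.513 -0.219 L 0.176 0.037 longdir 160.5
scene new_strip 0.74 [268. 210.] c 0.633 -0.072 L 0.125 0.035 longdir 92.8
scene new_strip 0.68 [226. 315.] c 0.556 0.312 L 0.126 0.041 longdir 96.3
scene orange_pad 0.87 [328. 161.] c 0.563 -0.392 L 0.095 0.076 longdir 21.0
scene black_tray 0.79 [242. 218.] c 0.686 -0.03 L 0.299 0.101 longdir 93.3
scene marker_pen 0.62 [304. 265.] c 0.446 0.066 L 0.12 0.014 longdir 60.7
punch_grip top 0.56 [ 0.492 -0.208  0.012]
punch_grip top 0.54 [0.554 0.313 0.012]
punch_grip scene 0.73 [ 0.499 -0.197  0.012]
gauge_grip top 0.88 [0.457 0.239 0.057]
gauge_grip scene 0.73 [0.464 0.23  0.057]
gauge_grip scene 0.62 [0.444 0.266 0.057]
new_strip_mid top 0.93 [0.559 0.31  0.028]
new_strip_mid scene 0.93 [0.556 0.311 0.028]
worn_strip_mid top 0.89 [ 0.604 -0.039  0.058]
worn_strip_mid top 0.69 [ 0.605 -0.021  0.058]
worn_strip_mid scene 0.75 [ 0.613 -0.027  0.058]
orange_pad top 0.67 [ 0.562 -0.396  0.   ]
orange_pad scene 0.58 [ 0.563 -0.403  0.   ]
```

```bash
cat >> h.py <<'E'
def go(x,y,z,a=None):
    s=readout.sense();R=np.array(s['tcp_rot']);p=np.array(s['ee_pos'])
    d=R.T@(np.array([x,y,z])-p);h=np.degrees(np.arctan2(R[1,0],R[0,0]))
    print('linear',np.round(d,4),'yaw',None if a is None else round((h-a+180)%360-180,2),'n',round(np.linalg.norm(d)/.0417,1))
E
python3 - <<'E'
from h import *
print(np.round(np.array(viewer.read_camera('wrist')['hand_eye']),3))
go(.50,-.03,.33,90)
E
```

```text
[[ 0.    -0.965 -0.261  0.065]
 [ 1.     0.     0.001  0.   ]
 [-0.001 -0.261  0.965 -0.144]
 [ 0.     0.     0.     1.   ]]
linear [ 0.4775 -0.3988 -0.0987] yaw -75.86 n 15.1
```

{"fn": "arm_command", "kwargs": {"series": [{"fingers": 0,"linear": [0.03,-0.025,-0.006],"yaw": 0},{"fingers": 0,"linear": [0.06,-0.05,-0.012],"yaw": 0},{"fingers": 0,"linear": [0.09,-0.075,-0.02],"yaw": 0},{"fingers": 0,"linear": [0.12,-0.1,-0.025],"yaw": 0},{"fingers": 0,"linear": [0.15,-0.125,-0.03],"yaw": 0},{"fingers": 0,"linear": [0.18,-0.15,-0.037],"yaw": 0},{"fingers": 0,"linear": [0.21,-0.175,-0.043],"yaw": 0},{"fingers": 0,"linear": [0.239,-0.199,-0.049],"yaw": 0}]}}

```text
time: 3.42
ee_pos: [0.3183, -0.2803, 0.2808]
tcp_rot: [[0.97, 0.244, 0.001], [0.244, -0.97, -0.0], [0.0, 0.001, -1.0]]
ft_force: [1.2, -0.5, 0.6]
gripper_width: 0.0854
grasp_force: 0.0
```

{"fn": "arm_command", "kwargs": {"series": [{"fingers": 0,"linear": [0.03,-0.025,-0.006],"yaw": -7},{"fingers": 0,"linear": [0.06,-0.05,-0.012],"yaw": -14},{"fingers": 0,"linear": [0.09,-0.075,-0.02],"yaw": -21},{"fingers": 0,"linear": [0.12,-0.1,-0.025],"yaw": -28},{"fingers": 0,"linear": [0.15,-0.125,-0.03],"yaw": -35},{"fingers": 0,"linear": [0.18,-0.15,-0.037],"yaw": -42},{"fingers": 0,"linear": [0.21,-0.175,-0.043],"yaw": -49},{"fingers": 0,"linear": [0.239,-0.199,-0.049],"yaw": -56}]}}

```text
time: 4.08
ee_pos: [0.5016, -0.0286, 0.3298]
tcp_rot: [[0.333, 0.943, 0.001], [0.943, -0.333, -0.0], [0.0, 0.001, -1.0]]
ft_force: [0.5, -1.2, -0.4]
gripper_width: 0.0854
grasp_force: 0.0
```

{"fn": "arm_command", "kwargs": {"series": [{"fingers": 0,"linear": [0,0,0],"yaw": -7},{"fingers": 0,"linear": [0,0,0],"yaw": -14},{"fingers": 0,"linear": [0,0,0],"yaw": -19.9},{"fingers": 0,"linear": [0,0,0],"yaw": -19.9},{"fingers": 0,"linear": [0,0,0],"yaw": -19.9},{"fingers": 0,"linear": [0,0,0],"yaw": -19.9},{"fingers": 0,"linear": [0,0,0],"yaw": -19.9},{"fingers": 0,"linear": [0,0,0],"yaw": -19.9}]}}

```text
time: 4.75
ee_pos: [0.5006, -0.0309, 0.3293]
tcp_rot: [[0.001, 1.0, 0.0], [1.0, -0.001, -0.0], [-0.0, 0.0, -1.0]]
ft_force: [-0.4, 0.9, -0.2]
gripper_width: 0.0855
grasp_force: 0.0
```

Run:
```python
from h import *
st();c=cam('wrist');save(c,'w1.png')
```

```text
4.75 [ 0.5006 -0.0309  0.3293] [[0.001, 1.0, 0.0], [1.0, -0.001, -0.0], [-0.0, 0.0, -1.0]] [-0.4  0.9 -0.2] 0.08553108865631659 0.0 [-12.   10.7  -7.3  72.   -0.   78.1]
```

View pics/w1.png

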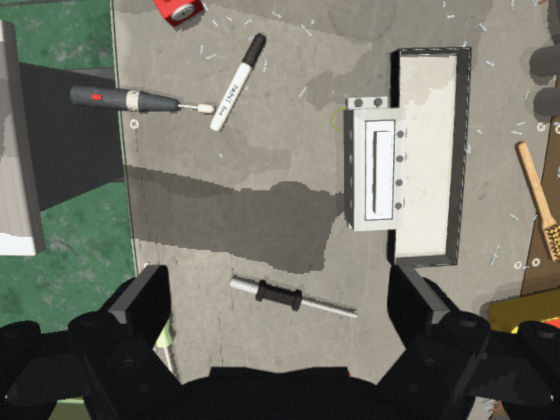

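Wrist view: holder at (375,170), with what looks like four pin heads at (400,133), (400,158), (399,183), (398,206). Pen is at (240,80), punch at (290,297). I'll fit the holder pose by overlaying its model.

```bash
cat >> h.py <<'E'
def box(hx,hy,z): return [(-hx,-hy,z),(hx,-hy,z),(hx,hy,z),(-hx,hy,z)]
def overlay(c,pose,rects,name,crop,k,circ=[]):
    x,y,yaw=pose;a=np.radians(yaw);R=np.array([[np.cos(a),-np.sin(a),0],[np.sin(a),np.cos(a),0],[0,0,1]])
    W=lambda P:R@np.array(P,float)+[x,y,0]
    x0,y0,x1,y1=crop
    im=cv2.resize(np.ascontiguousarray(c['frame'][y0:y1,x0:x1,::-1]),None,fx=k,fy=k,interpolation=cv2.INTER_CUBIC)
    T=lambda P:((proj(c,W(P))-[x0-.5,y0-.5])*k).astype(int)
    cols=[(0,255,0),(0,0,255),(255,0,0),(255,0,255),(0,255,255)]
    for i,r in enumerate(rects): cv2.polylines(im,[np.array([T(p) for p in r])],True,cols[i%5],1)
    for p in circ: cv2.circle(im,tuple(int(v) for v in T(p)),4,(255,255,0),1)
    cv2.imwrite('pics/'+name,im)
E
python3 - <<'E'
from h import *
c=cam('wrist')
overlay(c,(.61,-.028,3.5),[box(.0285,.0685,.068),box(.008,.045,.085),box(.0285,.0835,.0)],'ov1.png',(320,80,440,260),3.3,[(.031,y,.05) for y in(-.0405,-.0135,.0135,.0405)])
E
```

```text
(no output)
```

View pics/ov1.png

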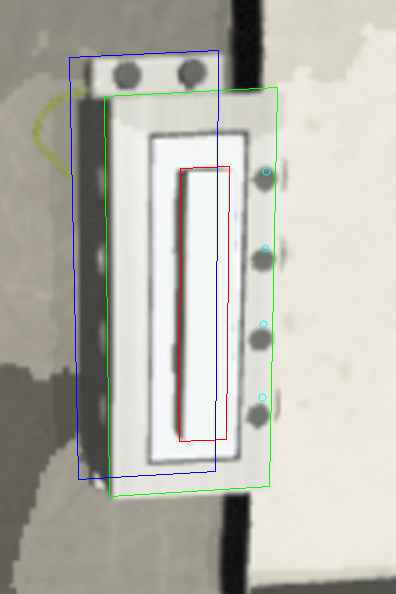

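Run:
```python
from h import *
go(.461,.236,.20,78)
```

```text
linear [ 0.2668 -0.0397  0.1293] yaw 11.98 n 7.2
```

{"fn": "arm_command", "kwargs": {"series": [{"fingers": 0,"linear": [0.035,-0.005,0.016],"yaw": 2},{"fingers": 0,"linear": [0.07,-0.01,0.032],"yaw": 4},{"fingers": 0,"linear": [0.105,-0.015,0.05],"yaw": 6},{"fingers": 0,"linear": [0.14,-0.02,0.068],"yaw": 8},{"fingers": 0,"linear": [0.175,-0.025,0.085],"yaw": 10},{"fingers": 0,"linear": [0.21,-0.03,0.1],"yaw": 12},{"fingers": 0,"linear": [0.24,-0.035,0.115],"yaw": 12},{"fingers": 0,"linear": [0.267,-0.04,0.129],"yaw": 12}]}}

```text
time: 5.52
ee_pos: [0.4599, 0.2382, 0.1995]
tcp_rot: [[0.207, 0.978, 0.0], [0.978, -0.207, 0.0], [0.0, 0.0, -1.0]]
ft_force: [0.3, 0.0, 0.6]
gripper_width: 0.0856
grasp_force: 0.0
```

Run:
```python
from h import *
st();c=cam('wrist')
print([(round(r['p'],2),np.round(atz(c,r['uv'],.057),4)) for r in viewer.mark_of('wrist','gauge_grip')],[(round(r['p'],2),r['extent']) for r in viewer.find_in('wrist','gauge')])
overlay(c,(.461,.236,-12),[box(.027,.022,.042),box(.011,.012,.072)],'w2.png',(0,0,560,420),1.4)
```

```text
5.5167 [0.4599 0.2382 0.1995] [[0.207, 0.978, 0.0], [0.978, -0.207, 0.0], [0.0, 0.0, -1.0]] [0.3 0.  0.6] 0.08556818072503715 0.0 [ 19.2  16.7 -18.7  54.6   0.  121.2]
[(0.63, array([0.3784, 0.171 , 0.057 ])), (0.58, array([0.4647, 0.2359, 0.057 ]))] [(0.65, [244.1, 157.1, 76.1, 62.0]), (0.57, [171.5, 233.4, 77.6, 80.4])]
```

View pics/w2.png

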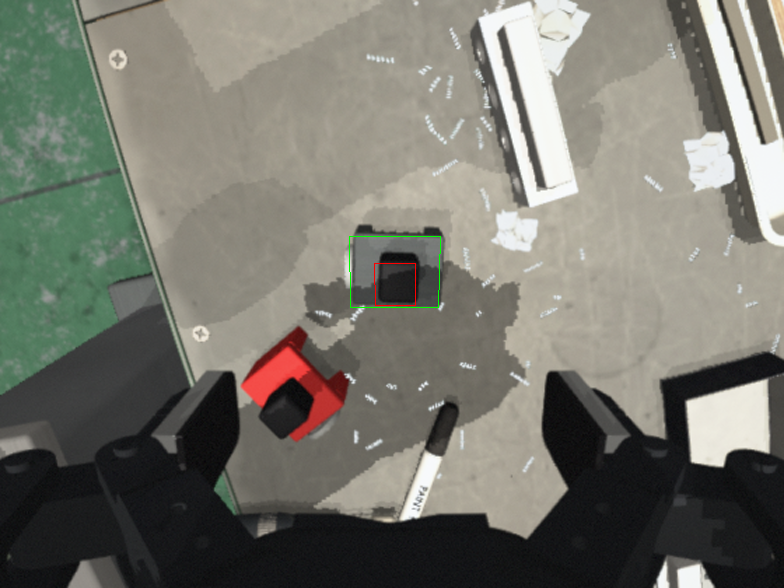

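Grey gauge at (398,275) in the overlay; the red one at (290,390) is the look-alike. The model overlay fits within 1 mm, so I'll grip.

{"fn": "arm_command", "kwargs": {"series": [{"fingers": 0,"linear": [-0.001,0.002,0.03],"yaw": 0},{"fingers": 0,"linear": [-0.001,0.002,0.06],"yaw": 0},{"fingers": 0,"linear": [-0.001,0.002,0.09],"yaw": 0},{"fingers": 0,"linear": [-0.001,0.002,0.12],"yaw": 0},{"fingers": 0,"linear": [-0.001,0.002,0.14],"yaw": 0},{"fingers": 0,"linear": [-0.001,0.002,0.152],"yaw": 0},{"fingers": 0,"linear": [-0.001,0.002,0.152],"yaw": 0},{"fingers": 0.3,"linear": [-0.001,0.002,0.152],"yaw": 0}]}}

```text
time: 6.33
ee_pos: [0.4626, 0.234, 0.0485]
tcp_rot: [[0.209, 0.978, -0.0], [0.978, -0.209, -0.0], [-0.0, -0.0, -1.0]]
ft_force: [-0.1, -1.1, 1.5]
gripper_width: 0.0757
grasp_force: 0.0
```

{"fn": "arm_command", "kwargs": {"series": [{"fingers": 1,"linear": [0,0,0],"yaw": 0},{"fingers": 1,"linear": [0,0,0],"yaw": 0},{"fingers": 1,"linear": [0,0,0],"yaw": 0},{"fingers": 1,"linear": [0,0,0],"yaw": 0},{"fingers": 1,"linear": [0,0,0],"yaw": 0},{"fingers": 1,"linear": [0,0,0],"yaw": 0},{"fingers": 1,"linear": [0,0,0],"yaw": 0},{"fingers": 1,"linear": [0,0,0],"yaw": 0}], "squeeze": 40}}

```text
time: 7.0
ee_pos: [0.463, 0.2352, 0.0493]
tcp_rot: [[0.207, 0.978, 0.002], [0.978, -0.207, 0.0], [0.001, 0.002, -1.0]]
ft_force: [-0.2, -1.7, 6.7]
gripper_width: 0.0211
grasp_force: 44.0
```

Run:
```python
from h import *
st()
```

```text
7.0 [0.463  0.2352 0.0493] [[0.207, 0.978, 0.002], [0.978, -0.207, 0.0], [0.001, 0.002, -1.0]] [-0.2 -1.7  6.7] 0.021099688901864002 43.978137373924255 [ 18.8  26.9 -29.   34.   -0.  120.7]
```

{"fn": "arm_command", "kwargs": {"series": [{"fingers": 1,"linear": [0,0,-0.02],"yaw": 0},{"fingers": 1,"linear": [0,0,-0.04],"yaw": 0},{"fingers": 1,"linear": [0,0,-0.06],"yaw": 0},{"fingers": 1,"linear": [0,0,-0.08],"yaw": 0},{"fingers": 1,"linear": [0,0,-0.1],"yaw": 0},{"fingers": 1,"linear": [0,0,-0.12],"yaw": 0},{"fingers": 1,"linear": [0,0,-0.14],"yaw": 0},{"fingers": 1,"linear": [0,0,-0.14],"yaw": 0}]}}

```text
time: 7.67
ee_pos: [0.464, 0.2357, 0.1915]
tcp_rot: [[0.207, 0.978, 0.005], [0.978, -0.207, 0.002], [0.003, 0.005, -1.0]]
ft_force: [1.1, 0.2, -2.3]
gripper_width: 0.0211
grasp_force: 43.1
```

Run:
```python
from h import *
st();go(.61,-.029,.16,93.5)
```

```text
7.6667 [0.464  0.2357 0.1915] [[0.207, 0.978, 0.005], [0.978, -0.207, 0.002], [0.003, 0.005, -1.0]] [ 1.1  0.2 -2.3] 0.02113635066861845 43.09463381767273 [ 18.8  17.1 -19.4  53.2   0.  120.7]
linear [-0.2288  0.1975  0.0318] yaw -15.45 n 7.3
```

{"fn": "arm_command", "kwargs": {"series": [{"fingers": 1,"linear": [-0.028,0.025,0],"yaw": -2},{"fingers": 1,"linear": [-0.057,0.05,0],"yaw": -4},{"fingers": 1,"linear": [-0.086,0.075,0],"yaw": -6},{"fingers": 1,"linear": [-0.115,0.1,0],"yaw": -8},{"fingers": 1,"linear": [-0.145,0.125,0],"yaw": -10},{"fingers": 1,"linear": [-0.175,0.15,0.01],"yaw": -12},{"fingers": 1,"linear": [-0.205,0.176,0.02],"yaw": -14},{"fingers": 1,"linear": [-0.229,0.1975,0.022],"yaw": -15.5}]}}

```text
time: 8.33
ee_pos: [0.6071, -0.0325, 0.1627]
tcp_rot: [[-0.062, 0.998, -0.004], [0.998, 0.062, 0.0], [0.0, -0.004, -1.0]]
ft_force: [1.0, -0.1, -2.8]
gripper_width: 0.0212
grasp_force: 41.9
```

{"fn": "arm_command", "kwargs": {"series": [{"fingers": 1,"linear": [0,0,0],"yaw": 0},{"fingers": 1,"linear": [0,0,0],"yaw": 0},{"fingers": 1,"linear": [0,0,0],"yaw": 0},{"fingers": 1,"linear": [0,0,0],"yaw": 0},{"fingers": 1,"linear": [0,0,0],"yaw": 0},{"fingers": 1,"linear": [0,0,0],"yaw": 0},{"fingers": 1,"linear": [0,0,0],"yaw": 0},{"fingers": 1,"linear": [0,0,0],"yaw": 0}]}}

```text
time: 9.0
ee_pos: [0.6079, -0.0294, 0.1666]
tcp_rot: [[-0.063, 0.998, 0.0], [0.998, 0.063, -0.0], [-0.0, 0.0, -1.0]]
ft_force: [0.1, -0.0, -3.4]
gripper_width: 0.0211
grasp_force: 42.0
```

Run:
```python
from h import *
st();go(.61,-.029,.125,93.5);c=cam('wrist')
overlay(c,(.61,-.028,3.5),[box(.0285,.0685,.068),box(.008,.045,.085)],'w3.png',(150,80,450,300),2.6)
```

```text
9.0 [ 0.6079 -0.0294  0.1666] [[-0.063, 0.998, 0.0], [0.998, 0.063, -0.0], [-0.0, 0.0, -1.0]] [ 0.1 -0.  -3.4] 0.021124020834454426 41.960315108299255 [-9.7 27.5 -7.4 55.1 -0.  76.7]
linear [0.0003 0.0021 0.0416] yaw 0.09 n 1.0
```

View pics/w3.png

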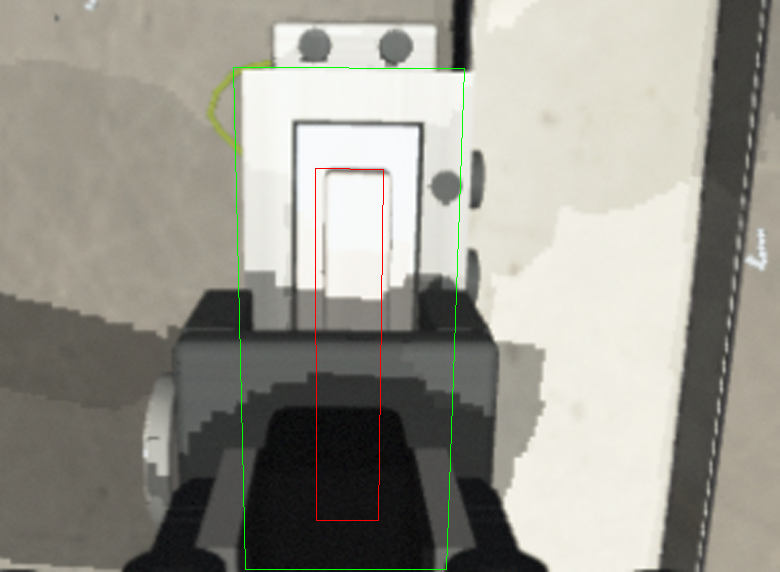

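{"fn": "arm_command", "kwargs": {"series": [{"fingers": 1,"linear": [0.001,0.004,0.01],"yaw": 0},{"fingers": 1,"linear": [0.001,0.004,0.02],"yaw": 0},{"fingers": 1,"linear": [0.001,0.004,0.028],"yaw": 0},{"fingers": 1,"linear": [0.001,0.004,0.035],"yaw": 0},{"fingers": 1,"linear": [0.001,0.004,0.04],"yaw": 0},{"fingers": 1,"linear": [0.001,0.004,0.044],"yaw": 0},{"fingers": 1,"linear": [0.001,0.004,0.046],"yaw": 0},{"fingers": 1,"linear": [0.001,0.004,0.048],"yaw": 0}]}}

```text
time: 9.72
ee_pos: [0.6119, -0.0288, 0.1182]
tcp_rot: [[-0.062, 0.998, -0.0], [0.998, 0.062, 0.0], [0.0, -0.0, -1.0]]
ft_force: [-1.0, -0.2, -1.1]
gripper_width: 0.0213
grasp_force: 42.1
```

{"fn": "arm_command", "kwargs": {"series": [{"fingers": 1,"linear": [0,0,0.0],"yaw": 0},{"fingers": 1,"linear": [0,0,0.0005],"yaw": 0},{"fingers": 1,"linear": [0,0,0.001],"yaw": 0},{"fingers": 1,"linear": [0,0,0.0015],"yaw": 0},{"fingers": 1,"linear": [0,0,0.002],"yaw": 0},{"fingers": 1,"linear": [0,0,0.002],"yaw": 0},{"fingers": 1,"linear": [0,0,0.002],"yaw": 0},{"fingers": 1,"linear": [0,0,0.002],"yaw": 0}]}}

```text
time: 10.38
ee_pos: [0.6123, -0.0288, 0.1173]
tcp_rot: [[-0.062, 0.998, 0.001], [0.998, 0.062, -0.0], [-0.0, 0.001, -1.0]]
ft_force: [-2.3, -0.4, 5.8]
gripper_width: 0.0212
grasp_force: 43.1
```

{"fn": "arm_command", "kwargs": {"series": [{"fingers": 0.5,"linear": [0,0,0],"yaw": 0},{"fingers": 0.5,"linear": [0,0,0],"yaw": 0},{"fingers": 0.5,"linear": [0,0,0],"yaw": 0},{"fingers": 0.5,"linear": [0,0,0],"yaw": 0},{"fingers": 0.5,"linear": [0,0,0],"yaw": 0},{"fingers": 0.5,"linear": [0,0,0],"yaw": 0},{"fingers": 0.5,"linear": [0,0,0],"yaw": 0},{"fingers": 0.5,"linear": [0,0,0],"yaw": 0}]}}

```text
time: 11.05
ee_pos: [0.6119, -0.0288, 0.1162]
tcp_rot: [[-0.062, 0.998, -0.0], [0.998, 0.062, 0.0], [0.0, -0.0, -1.0]]
ft_force: [0.2, 0.1, 0.4]
gripper_width: 0.0427
grasp_force: 0.0
```

{"fn": "arm_command", "kwargs": {"series": [{"fingers": 0.5,"linear": [0,0,-0.01],"yaw": 0},{"fingers": 0.5,"linear": [0,0,-0.02],"yaw": 0},{"fingers": 0.5,"linear": [0,0,-0.03],"yaw": 0},{"fingers": 0.5,"linear": [0,0,-0.04],"yaw": 0},{"fingers": 0.5,"linear": [0,0,-0.05],"yaw": 0},{"fingers": 0.5,"linear": [0,0,-0.06],"yaw": 0},{"fingers": 0.5,"linear": [0,0,-0.06],"yaw": 0},{"fingers": 0.5,"linear": [0,0,-0.06],"yaw": 0}]}}

```text
time: 11.72
ee_pos: [0.6125, -0.0289, 0.1773]
tcp_rot: [[-0.062, 0.998, 0.002], [0.998, 0.062, -0.0], [-0.0, 0.002, -1.0]]
ft_force: [0.1, -0.1, 0.0]
gripper_width: 0.0426
grasp_force: 0.0
```

Run:
```python
from h import *
st();c=cam('wrist')
overlay(c,(.612,-.0285,3.5),[box(.0285,.0685,.068),box(.027,.022,.110),box(.011,.012,.140)],'w4.png',(100,60,460,330),2.2)
```

```text
11.7167 [ 0.6125 -0.0289  0.1773] [[-0.062, 0.998, 0.002], [0.998, 0.062, -0.0], [-0.0, 0.002, -1.0]] [ 0.1 -0.1  0. ] 0.04264549657779554 0.0 [-9.6 27.4 -5.8 56.6  0.  76.9]
```

View pics/w4.png

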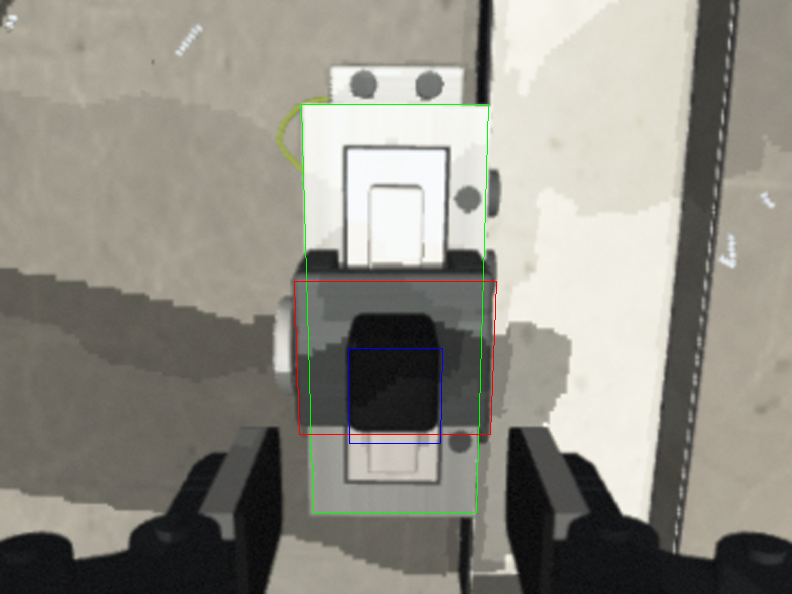

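Holder pose (0.612, -0.0285, 3.5°) fits the picture, and the gauge stands level on both walls. Picking it back up.

{"fn": "arm_command", "kwargs": {"series": [{"fingers": 0.5,"linear": [0.002,0,0.02],"yaw": 0},{"fingers": 0.5,"linear": [0.002,0,0.04],"yaw": 0},{"fingers": 0.5,"linear": [0.002,0,0.058],"yaw": 0},{"fingers": 0.5,"linear": [0.002,0,0.058],"yaw": 0},{"fingers": 1,"linear": [0.002,0,0.058],"yaw": 0},{"fingers": 1,"linear": [0.002,0,0.058],"yaw": 0},{"fingers": 1,"linear": [0.002,0,0.058],"yaw": 0},{"fingers": 1,"linear": [0.002,0,0.058],"yaw": 0}]}}

```text
time: 12.43
ee_pos: [0.6123, -0.0268, 0.1191]
tcp_rot: [[-0.062, 0.998, 0.001], [0.998, 0.062, -0.0], [-0.0, 0.001, -1.0]]
ft_force: [0.8, 0.0, -2.5]
gripper_width: 0.021
grasp_force: 43.5
```

{"fn": "arm_command", "kwargs": {"series": [{"fingers": 1,"linear": [0,0,0],"yaw": 0},{"fingers": 1,"linear": [0,0,0],"yaw": 0},{"fingers": 1,"linear": [0,0,-0.015],"yaw": 0},{"fingers": 1,"linear": [0,0,-0.03],"yaw": 0},{"fingers": 1,"linear": [0,0,-0.045],"yaw": 0},{"fingers": 1,"linear": [0,0,-0.06],"yaw": 0},{"fingers": 1,"linear": [0,0,-0.07],"yaw": 0},{"fingers": 1,"linear": [0,0,-0.07],"yaw": 0}]}}

```text
time: 13.1
ee_pos: [0.6132, -0.027, 0.1907]
tcp_rot: [[-0.062, 0.998, 0.004], [0.998, 0.062, -0.001], [-0.001, 0.004, -1.0]]
ft_force: [0.6, 0.1, -3.5]
gripper_width: 0.021
grasp_force: 43.4
```

Run:
```python
from h import *
st();go(.463,.235,.10,93.5)
```

```text
13.1 [ 0.6132 -0.027   0.1907] [[-0.062, 0.998, 0.004], [0.998, 0.062, -0.001], [-0.001, 0.004, -1.0]] [ 0.6  0.1 -3.5] 0.020990034482985233 43.376498222351074 [-9.4 26.8 -4.8 58.2 -0.  77.1]
linear [ 0.2709 -0.1341  0.0899] yaw 0.04 n 7.6
```

{"fn": "arm_command", "kwargs": {"series": [{"fingers": 1,"linear": [0.034,-0.017,0],"yaw": 0},{"fingers": 1,"linear": [0.068,-0.034,0],"yaw": 0},{"fingers": 1,"linear": [0.102,-0.051,0.01],"yaw": 0},{"fingers": 1,"linear": [0.136,-0.068,0.03],"yaw": 0},{"fingers": 1,"linear": [0.17,-0.085,0.05],"yaw": 0},{"fingers": 1,"linear": [0.204,-0.102,0.065],"yaw": 0},{"fingers": 1,"linear": [0.238,-0.12,0.08],"yaw": 0},{"fingers": 1,"linear": [0.271,-0.134,0.09],"yaw": 0}]}}

```text
time: 13.77
ee_pos: [0.4582, 0.2362, 0.0961]
tcp_rot: [[-0.062, 0.998, -0.003], [0.998, 0.062, -0.001], [-0.001, -0.003, -1.0]]
ft_force: [0.6, 0.5, -3.3]
gripper_width: 0.021
grasp_force: 43.3
```

{"fn": "arm_command", "kwargs": {"series": [{"fingers": 1,"linear": [0,0,0],"yaw": 0},{"fingers": 1,"linear": [0,0,0.015],"yaw": 0},{"fingers": 1,"linear": [0,0,0.03],"yaw": 0},{"fingers": 1,"linear": [0,0,0.04],"yaw": 0},{"fingers": 1,"linear": [0,0,0.044],"yaw": 0},{"fingers": 1,"linear": [0,0,0.047],"yaw": 0},{"fingers": 1,"linear": [0,0,0.049],"yaw": 0},{"fingers": 1,"linear": [0,0,0.05],"yaw": 0}]}}

```text
time: 14.43
ee_pos: [0.4607, 0.2352, 0.0504]
tcp_rot: [[-0.061, 0.998, -0.001], [0.998, 0.061, 0.0], [0.0, -0.001, -1.0]]
ft_force: [-11.1, -2.6, 28.5]
gripper_width: 0.0215
grasp_force: 47.5
```

{"fn": "arm_command", "kwargs": {"series": [{"fingers": 1,"linear": [0,0,0.001],"yaw": 0},{"fingers": 1,"linear": [0,0,0.001],"yaw": 0},{"fingers": 0.5,"linear": [0,0,0.001],"yaw": 0},{"fingers": 0.3,"linear": [0,0,0.001],"yaw": 0},{"fingers": 0.3,"linear": [0,0,0.001],"yaw": 0},{"fingers": 0.3,"linear": [0,0,0.001],"yaw": 0},{"fingers": 0.3,"linear": [0,0,0],"yaw": 0},{"fingers": 0.3,"linear": [0,0,-0.001],"yaw": 0}]}}

```text
time: 15.1
ee_pos: [0.4614, 0.2353, 0.0492]
tcp_rot: [[-0.062, 0.998, -0.0], [0.998, 0.062, -0.0], [-0.0, -0.0, -1.0]]
ft_force: [-0.4, -0.7, 0.4]
gripper_width: 0.0598
grasp_force: 0.0
```

{"fn": "arm_command", "kwargs": {"series": [{"fingers": 0.3,"linear": [0,0,-0.02],"yaw": 0},{"fingers": 0.3,"linear": [0,0,-0.04],"yaw": 0},{"fingers": 0.3,"linear": [0,0,-0.06],"yaw": 0},{"fingers": 0,"linear": [0,0,-0.08],"yaw": 0},{"fingers": 0,"linear": [0,0,-0.1],"yaw": 0},{"fingers": 0,"linear": [0,0,-0.12],"yaw": 0},{"fingers": 0,"linear": [0,0,-0.14],"yaw": 0},{"fingers": 0,"linear": [0,0,-0.16],"yaw": 0}]}}

```text
time: 15.77
ee_pos: [0.4611, 0.2354, 0.2102]
tcp_rot: [[-0.062, 0.998, -0.0], [0.998, 0.062, -0.0], [-0.0, -0.0, -1.0]]
ft_force: [-0.1, 0.1, -0.1]
gripper_width: 0.0855
grasp_force: 0.0
```

Run:
```python
from h import *
st();go(.50,-.206,.25,164.5)
c=cam('wrist');save(c,'w5.png')
print([(round(r['p'],2),np.round(atz(c,r['uv'],.057),4)) for r in viewer.mark_of('wrist','gauge_grip')])
c=cam('top')
r=viewer.regions_of('top','punch')[0]
p=np.argwhere(r['pixels'])[:,::-1];w=np.array([atz(c,q,.01)[:2] for q in p],np.float32);print(r['p'],cv2.minAreaRect(w))
print([(round(r['p'],2),np.round(atz(c,r['uv'],.012),4)) for r in viewer.mark_of('top','punch_grip')])
```

```text
15.7667 [0.4611 0.2354 0.2102] [[-0.062, 0.998, -0.0], [0.998, 0.062, -0.0], [-0.0, -0.0, -1.0]] [-0.1  0.1 -0.1] 0.08546377727336772 0.0 [ 18.9  16.2 -17.8  56.    0.  105.3]
linear [-0.4429  0.0115 -0.0397] yaw -70.96 n 10.7
[(0.86, array([0.4595, 0.2363, 0.057 ])), (0.76, array([0.3788, 0.1665, 0.057 ]))]
0.87 ((0.520447313785553, -0.21627095341682434), (0.023878462612628937, 0.18183720111846924), 74.71050262451172)
[(0.86, array([ 0.4928, -0.2112,  0.012 ])), (0.24, array([ 0.5641, -0.3895,  0.012 ]))]
```

{"fn": "arm_command", "kwargs": {"series": [{"fingers": 0,"linear": [-0.04,0.001,-0.005],"yaw": -7},{"fingers": 0,"linear": [-0.08,0.002,-0.01],"yaw": -14},{"fingers": 0,"linear": [-0.12,0.003,-0.015],"yaw": -21},{"fingers": 0,"linear": [-0.16,0.004,-0.02],"yaw": -28},{"fingers": 0,"linear": [-0.2,0.005,-0.02],"yaw": -35},{"fingers": 0,"linear": [-0.24,0.006,-0.02],"yaw": -42},{"fingers": 0,"linear": [-0.28,0.007,-0.02],"yaw": -49},{"fingers": 0,"linear": [-0.32,0.008,-0.02],"yaw": -56}]}}

```text
time: 16.68
ee_pos: [0.4858, -0.0554, 0.2279]
tcp_rot: [[-0.809, 0.587, -0.002], [0.587, 0.809, 0.001], [0.002, -0.001, -1.0]]
ft_force: [0.8, -0.6, 0.3]
gripper_width: 0.0853
grasp_force: 0.0
```

Run:
```python
from h import *
go(.499,-.2104,.20,164.7)
```

```text
linear [-0.1018 -0.1177  0.0277] yaw -20.68 n 3.8
```

{"fn": "arm_command", "kwargs": {"series": [{"fingers": 0,"linear": [-0.015,-0.022,0.006],"yaw": -5},{"fingers": 0,"linear": [-0.03,-0.044,0.012],"yaw": -10},{"fingers": 0,"linear": [-0.046,-0.066,0.018],"yaw": -15.2},{"fingers": 0,"linear": [-0.06,-0.088,0.024],"yaw": -15.2},{"fingers": 0,"linear": [-0.073,-0.104,0.03],"yaw": -15.2},{"fingers": 0,"linear": [-0.073,-0.104,0.03],"yaw": -15.2},{"fingers": 0,"linear": [-0.073,-0.104,0.03],"yaw": -15.2},{"fingers": 0,"linear": [-0.073,-0.104,0.03],"yaw": -15.2}]}}

```text
time: 17.35
ee_pos: [0.4834, -0.1802, 0.1983]
tcp_rot: [[-0.933, 0.36, -0.002], [0.36, 0.933, 0.002], [0.002, 0.001, -1.0]]
ft_force: [-0.1, -0.3, -0.3]
gripper_width: 0.0851
grasp_force: 0.0
```

Run:
```python
from h import *
st();c=cam('wrist')
print([(round(r['p'],2),np.round(atz(c,r['uv'],.012),4)) for r in viewer.mark_of('wrist','punch_grip')])
overlay(c,(.499,-.2104,-15.3),[box(.021,.008,.02),[(.031,-.0035,.012),(.115,-.0035,.012),(.115,.0035,.012),(.031,.0035,.012)]],'w6.png',(100,0,460,270),2.2)
```

```text
17.35 [ 0.4834 -0.1802  0.1983] [[-0.933, 0.36, -0.002], [0.36, 0.933, 0.002], [0.002, 0.001, -1.0]] [-0.1 -0.3 -0.3] 0.08505597976900287 0.0 [-28.7  16.7 -19.   54.5   0.   -7.6]
[(0.89, array([ 0.4979, -0.2097,  0.012 ]))]
```

View pics/w6.png

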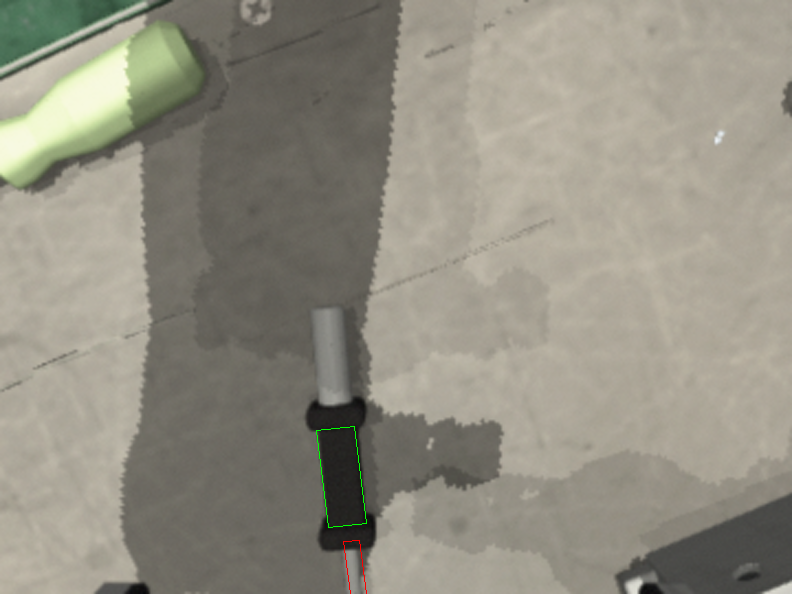

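Run:
```python
from h import *
go(.4985,-.2102,.08,164)
```

```text
linear [-0.0246 -0.0231  0.119 ] yaw -5.02 n 3.0
```

{"fn": "arm_command", "kwargs": {"series": [{"fingers": 0.4,"linear": [-0.006,-0.006,0.02],"yaw": -2},{"fingers": 0.4,"linear": [-0.012,-0.012,0.04],"yaw": -4},{"fingers": 0.4,"linear": [-0.018,-0.018,0.06],"yaw": -5},{"fingers": 0.4,"linear": [-0.0245,-0.023,0.08],"yaw": -5},{"fingers": 0.4,"linear": [-0.0245,-0.023,0.1],"yaw": -5},{"fingers": 0.4,"linear": [-0.0245,-0.023,0.119],"yaw": -5},{"fingers": 0.4,"linear": [-0.0245,-0.023,0.119],"yaw": -5},{"fingers": 0.4,"linear": [-0.0245,-0.023,0.119],"yaw": -5}]}}

```text
time: 18.12
ee_pos: [0.4981, -0.2099, 0.0798]
tcp_rot: [[-0.961, 0.276, -0.002], [0.276, 0.961, 0.001], [0.002, 0.001, -1.0]]
ft_force: [0.2, 0.0, 0.0]
gripper_width: 0.0515
grasp_force: 0.0
```

Run:
```python
from h import *
st();go(.4985,-.2102,.005,164);c=cam('wrist')
print([(round(r['p'],2),np.round(atz(c,r['uv'],.012),4)) for r in viewer.mark_of('wrist','punch_grip')])
```

```text
18.1167 [ 0.4981 -0.2099  0.0798] [[-0.961, 0.276, -0.002], [0.276, 0.961, 0.001], [0.002, 0.001, -1.0]] [0.2 0.  0. ] 0.05147280370183024 0.0 [-30.7  26.4 -23.9  39.8   0.  -14.7]
linear [-0.0006 -0.0002  0.0748] yaw -0.01 n 1.8
[(0.87, array([ 0.4999, -0.2108,  0.012 ]))]
```

{"fn": "arm_command", "kwargs": {"series": [{"fingers": 0.4,"linear": [-0.001,0,0.02],"yaw": 0},{"fingers": 0.4,"linear": [-0.001,0,0.04],"yaw": 0},{"fingers": 0.4,"linear": [-0.001,0,0.055],"yaw": 0},{"fingers": 0.4,"linear": [-0.001,0,0.065],"yaw": 0},{"fingers": 0.4,"linear": [-0.001,0,0.071],"yaw": 0},{"fingers": 0.4,"linear": [-0.001,0,0.074],"yaw": 0},{"fingers": 0.4,"linear": [-0.001,0,0.074],"yaw": 0},{"fingers": 0.4,"linear": [-0.001,0,0.074],"yaw": 0}]}}

```text
time: 18.88
ee_pos: [0.5003, -0.2118, 0.007]
tcp_rot: [[-0.961, 0.277, 0.001], [0.277, 0.961, -0.001], [-0.001, -0.0, -1.0]]
ft_force: [0.7, -0.5, 0.8]
gripper_width: 0.0515
grasp_force: 0.0
```

{"fn": "arm_command", "kwargs": {"series": [{"fingers": 1,"linear": [0,0,0],"yaw": 0},{"fingers": 1,"linear": [0,0,0],"yaw": 0},{"fingers": 1,"linear": [0,0,0],"yaw": 0},{"fingers": 1,"linear": [0,0,0],"yaw": 0},{"fingers": 1,"linear": [0,0,0],"yaw": 0},{"fingers": 1,"linear": [0,0,0],"yaw": 0},{"fingers": 1,"linear": [0,0,0],"yaw": 0},{"fingers": 1,"linear": [0,0,0],"yaw": 0}], "squeeze": 90}}

```text
time: 19.55
ee_pos: [0.5001, -0.2117, 0.0072]
tcp_rot: [[-0.961, 0.277, 0.001], [0.277, 0.961, -0.0], [-0.001, -0.0, -1.0]]
ft_force: [-1.6, 0.9, 4.9]
gripper_width: 0.0135
grasp_force: 89.0
```

{"fn": "arm_command", "kwargs": {"series": [{"fingers": 1,"linear": [0,0,-0.01],"yaw": 0},{"fingers": 1,"linear": [0,0,-0.025],"yaw": 0},{"fingers": 1,"linear": [0,0,-0.04],"yaw": 0},{"fingers": 1,"linear": [0,0,-0.06],"yaw": 0},{"fingers": 1,"linear": [0,0,-0.08],"yaw": 0},{"fingers": 1,"linear": [0,0,-0.1],"yaw": 0},{"fingers": 1,"linear": [0,0,-0.1],"yaw": 0},{"fingers": 1,"linear": [0,0,-0.1],"yaw": 0}]}}

```text
time: 20.22
ee_pos: [0.5005, -0.212, 0.1076]
tcp_rot: [[-0.961, 0.277, 0.002], [0.277, 0.961, -0.002], [-0.003, -0.001, -1.0]]
ft_force: [0.5, -0.3, -2.3]
gripper_width: 0.0139
grasp_force: 88.3
```

Run:
```python
from h import *
st()
a=np.radians(3.5)
for y in(-.0405,-.0135,.0135,.0405):
    q=np.array([.612,-.0285])+[np.cos(a)*-.165-np.sin(a)*y,np.sin(a)*-.165+np.cos(a)*y];print(np.round(q,4))
q=np.array([.612,-.0285])+[np.cos(a)*-.165-np.sin(a)*-.0405,np.sin(a)*-.165+np.cos(a)*-.0405]
go(q[0],q[1],.105,183.5)
```

```text
20.2167 [ 0.5005 -0.212   0.1076] [[-0.961, 0.277, 0.002], [0.277, 0.961, -0.002], [-0.003, -0.001, -1.0]] [ 0.5 -0.3 -2.3] 0.013940036937767703 88.25375318527222 [-30.7  24.5 -22.1  43.2  -0.  -14.6]
[ 0.4498 -0.079 ]
[ 0.4481 -0.052 ]
[ 0.4465 -0.0251]
[0.4448 0.0019]
linear [0.0856 0.1138 0.0022] yaw -19.59 n 3.4
```

{"fn": "arm_command", "kwargs": {"series": [{"fingers": 1,"linear": [0.014,0.019,0.0],"yaw": -4},{"fingers": 1,"linear": [0.028,0.038,0.0],"yaw": -8},{"fingers": 1,"linear": [0.042,0.056,0.01],"yaw": -12},{"fingers": 1,"linear": [0.056,0.075,0.02],"yaw": -16},{"fingers": 1,"linear": [0.07,0.095,0.03],"yaw": -19.6},{"fingers": 1,"linear": [0.0856,0.114,0.04],"yaw": -19.6},{"fingers": 1,"linear": [0.0856,0.114,0.05],"yaw": -19.6},{"fingers": 1,"linear": [0.0856,0.114,0.06],"yaw": -19.6}]}}

```text
time: 20.88
ee_pos: [0.4467, -0.0764, 0.0446]
tcp_rot: [[-0.998, -0.063, -0.003], [-0.063, 0.998, 0.001], [0.003, 0.001, -1.0]]
ft_force: [0.2, -0.3, -2.0]
gripper_width: 0.0135
grasp_force: 88.4
```

{"fn": "arm_command", "kwargs": {"series": [{"fingers": 1,"linear": [0,0,0],"yaw": 0},{"fingers": 1,"linear": [0,0,0],"yaw": 0},{"fingers": 1,"linear": [0,0,0],"yaw": 0},{"fingers": 1,"linear": [0,0,0],"yaw": 0},{"fingers": 1,"linear": [0,0,0],"yaw": 0},{"fingers": 1,"linear": [0,0,0],"yaw": 0},{"fingers": 1,"linear": [0,0,0],"yaw": 0},{"fingers": 1,"linear": [0,0,0],"yaw": 0}]}}

```text
time: 21.55
ee_pos: [0.4491, -0.0784, 0.0464]
tcp_rot: [[-0.998, -0.061, 0.0], [-0.061, 0.998, -0.0], [-0.0, -0.0, -1.0]]
ft_force: [-0.1, -0.3, -1.7]
gripper_width: 0.0133
grasp_force: 88.4
```

Run:
```python
from h import *
st();c=cam('wrist');save(c,'w7.png')
s=cam('scene');t=cam('top')
a=np.concatenate([cv2.resize(s['frame'][180:260,240:360,::-1],None,fx=3.3,fy=3.3,interpolation=cv2.INTER_CUBIC),cv2.resize(t['frame'][130:210,250:370,::-1],None,fx=3.3,fy=3.3,interpolation=cv2.INTER_CUBIC)],1)
w=cv2.resize(c['frame'][100:400,:,::-1],(792,424))[:336]
w=cv2.resize(c['frame'][140:380,:,::-1],(a.shape[1],336))
cv2.imwrite('pics/m7.png',np.concatenate([a,w],0))
```

```text
21.55 [ 0.4491 -0.0784  0.0464] [[-0.998, -0.061, 0.0], [-0.061, 0.998, -0.0], [-0.0, -0.0, -1.0]] [-0.1 -0.3 -1.7] 0.013316091170290506 88.44456195831299 [-19.2  22.  -38.4  29.6  -0.  -22.7]
```

View pics/m7.png

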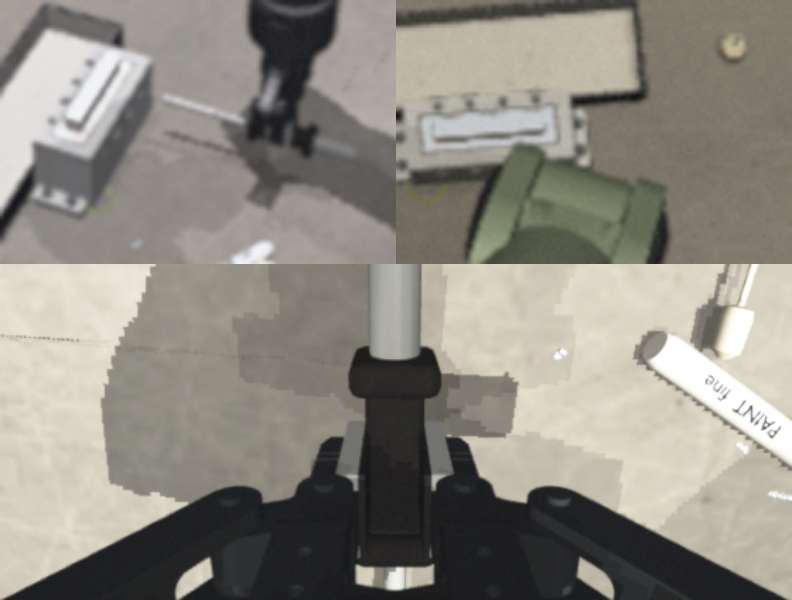

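Run:
```python
from h import *
s=cam('scene');st_=readout.sense();p=np.array(st_['ee_pos'])
im=cv2.resize(s['frame'][190:240,270:360,::-1],None,fx=8.5,fy=8.5,interpolation=cv2.INTER_CUBIC)
h=np.radians(3.5);d=np.array([np.cos(h),np.sin(h),0])
T=lambda P:tuple(int(v) for v in (proj(s,P)-[269.5,189.5])*8.5)
for dz,col in((.005,(0,255,0)),(.009,(0,0,255))):
    g=p+[0,0,dz]
    cv2.line(im,T(g+.031*d),T(g+.115*d),col,1);cv2.line(im,T(g-.031*d),T(g-.07*d),col,1)
    for q in(.031,.115,-.031,-.07):cv2.circle(im,T(g+q*d),3,col,-1)
a=h
for y in(-.0405,-.0135,.0135,.0405):
    cv2.circle(im,T((.612-.0285*np.cos(a)-np.sin(a)*y,-.0285-.0285*np.sin(a)+np.cos(a)*y,.05)),5,(255,0,0),1)
cv2.imwrite('pics/s8.png',im)
```

```text
(no output)
```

View pics/s8.png

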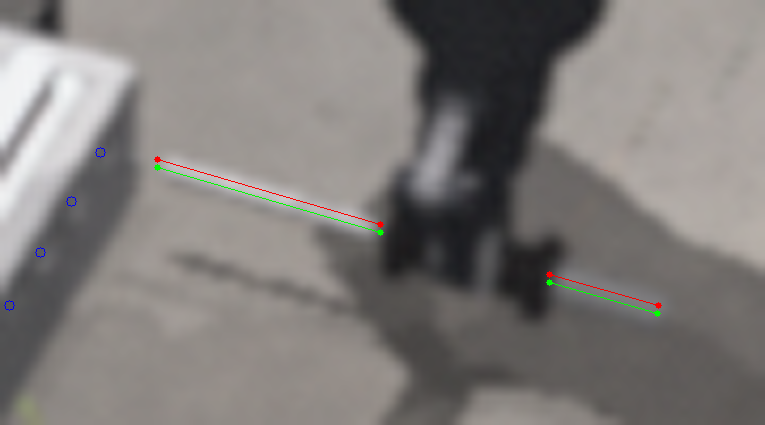

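{"fn": "arm_command", "kwargs": {"series": [{"fingers": 1,"linear": [0,-0.0005,0.002],"yaw": 0},{"fingers": 1,"linear": [-0.005,-0.0005,0.002],"yaw": 0},{"fingers": 1,"linear": [-0.01,-0.0005,0.002],"yaw": 0},{"fingers": 1,"linear": [-0.015,-0.0005,0.002],"yaw": 0},{"fingers": 1,"linear": [-0.019,-0.0005,0.002],"yaw": 0},{"fingers": 1,"linear": [-0.022,-0.0005,0.002],"yaw": 0},{"fingers": 1,"linear": [-0.023,-0.0005,0.002],"yaw": 0},{"fingers": 1,"linear": [-0.023,-0.0005,0.002],"yaw": 0}]}}

```text
time: 22.42
ee_pos: [0.4724, -0.0773, 0.0442]
tcp_rot: [[-0.998, -0.061, 0.0], [-0.061, 0.998, -0.0], [-0.0, -0.0, -1.0]]
ft_force: [-0.7, 0.1, -1.9]
gripper_width: 0.0133
grasp_force: 88.4
```

{"fn": "arm_command", "kwargs": {"series": [{"fingers": 1,"linear": [-0.001,0,0],"yaw": 0},{"fingers": 1,"linear": [-0.003,0,0],"yaw": 0},{"fingers": 1,"linear": [-0.005,0,0],"yaw": 0},{"fingers": 1,"linear": [-0.007,0,0],"yaw": 0},{"fingers": 1,"linear": [-0.009,0,0],"yaw": 0},{"fingers": 1,"linear": [-0.01,0,0],"yaw": 0},{"fingers": 1,"linear": [-0.01,0,0],"yaw": 0},{"fingers": 1,"linear": [-0.01,0,0],"yaw": 0}]}}

```text
time: 23.08
ee_pos: [0.4823, -0.0768, 0.0443]
tcp_rot: [[-0.998, -0.061, 0.0], [-0.061, 0.998, -0.0], [-0.0, -0.0, -1.0]]
ft_force: [-0.4, -0.2, -1.8]
gripper_width: 0.0136
grasp_force: 88.4
```

{"fn": "arm_command", "kwargs": {"series": [{"fingers": 1,"linear": [-0.002,0,0],"yaw": 0},{"fingers": 1,"linear": [-0.004,0,0],"yaw": 0},{"fingers": 1,"linear": [-0.006,0,0],"yaw": 0},{"fingers": 1,"linear": [-0.008,0,0],"yaw": 0},{"fingers": 1,"linear": [-0.01,0,0],"yaw": 0},{"fingers": 1,"linear": [-0.012,0,0],"yaw": 0},{"fingers": 1,"linear": [-0.014,0,0],"yaw": 0},{"fingers": 1,"linear": [-0.016,0,0],"yaw": 0}]}}

```text
time: 23.75
ee_pos: [0.4982, -0.0757, 0.0442]
tcp_rot: [[-0.998, -0.061, 0.0], [-0.061, 0.998, -0.0], [-0.0, -0.0, -1.0]]
ft_force: [-0.5, 0.1, -1.4]
gripper_width: 0.0135
grasp_force: 88.4
```

Run:
```python
from h import *
st();s=cam('scene');t=cam('top')
im=[cv2.resize(np.ascontiguousarray(s['frame'][180:250,230:330,::-1]),None,fx=4,fy=4,interpolation=cv2.INTER_CUBIC),cv2.resize(np.ascontiguousarray(t['frame'][130:200,230:330,::-1]),None,fx=4,fy=4,interpolation=cv2.INTER_CUBIC)]
cv2.imwrite('pics/s9.png',np.concatenate(im,1))
```

```text
23.75 [ 0.4982 -0.0757  0.0442] [[-0.998, -0.061, 0.0], [-0.061, 0.998, -0.0], [-0.0, -0.0, -1.0]] [-0.5  0.1 -1.4] 0.013539402667908792 88.37836146354675 [-17.   26.1 -31.5  32.4  -0.  -20.6]
```

View pics/s9.png

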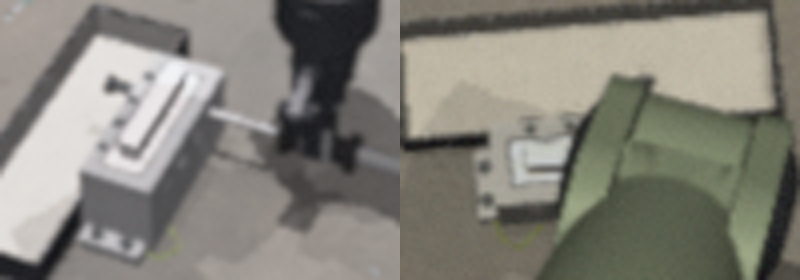

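The scene picture shows pin 1's head pushed out at (118,85), in line with the punch at (240,120). I'll drive on.

{"fn": "arm_command", "kwargs": {"series": [{"fingers": 1,"linear": [-0.003,0,0],"yaw": 0},{"fingers": 1,"linear": [-0.006,0,0],"yaw": 0},{"fingers": 1,"linear": [-0.01,0,0],"yaw": 0},{"fingers": 1,"linear": [-0.014,0,0],"yaw": 0},{"fingers": 1,"linear": [-0.018,0,0],"yaw": 0},{"fingers": 1,"linear": [-0.022,0,0],"yaw": 0},{"fingers": 1,"linear": [-0.026,0,0],"yaw": 0},{"fingers": 1,"linear": [-0.03,0,0],"yaw": 0}]}}

```text
time: 24.52
ee_pos: [0.5288, -0.0739, 0.0443]
tcp_rot: [[-0.998, -0.061, 0.001], [-0.061, 0.998, -0.0], [-0.001, -0.0, -1.0]]
ft_force: [0.2, 0.7, -1.1]
gripper_width: 0.0133
grasp_force: 88.4
```

{"fn": "arm_command", "kwargs": {"series": [{"fingers": 1,"linear": [-0.002,0,0],"yaw": 0},{"fingers": 1,"linear": [-0.004,0,0],"yaw": 0},{"fingers": 1,"linear": [-0.006,0,0],"yaw": 0},{"fingers": 1,"linear": [-0.007,0,0],"yaw": 0},{"fingers": 1,"linear": [-0.007,0,0],"yaw": 0},{"fingers": 1,"linear": [-0.007,0,0],"yaw": 0},{"fingers": 1,"linear": [-0.007,0,0],"yaw": 0},{"fingers": 1,"linear": [-0.007,0,0],"yaw": 0}]}}

```text
time: 25.18
ee_pos: [0.5348, -0.0735, 0.0443]
tcp_rot: [[-0.998, -0.061, -0.0], [-0.061, 0.998, 0.0], [0.0, 0.0, -1.0]]
ft_force: [-0.1, -0.1, -1.9]
gripper_width: 0.0136
grasp_force: 88.4
```

Run:
```python
from h import *
st();s=cam('scene')
cv2.imwrite('pics/s10.png',cv2.resize(np.ascontiguousarray(s['frame'][180:250,230:330,::-1]),None,fx=4,fy=4,interpolation=cv2.INTER_CUBIC))
```

```text
25.1833 [ 0.5348 -0.0735  0.0443] [[-0.998, -0.061, -0.0], [-0.061, 0.998, 0.0], [0.0, 0.0, -1.0]] [-0.1 -0.1 -1.9] 0.013582881661457722 88.36669206619263 [-15.7  29.  -26.   35.    0.  -19.2]
```

View pics/s10.png

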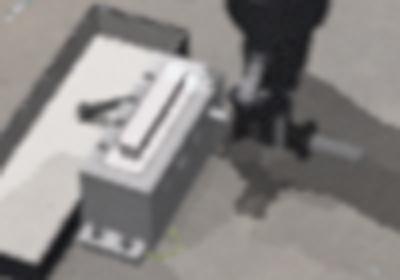

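Run:
```python
from h import *
s=cam('scene');a=np.radians(3.5)
W=lambda x,y,z:(.612+x*np.cos(a)-y*np.sin(a),-.0285+x*np.sin(a)+y*np.cos(a),z)
T=lambda *P:np.round((proj(s,W(*P))-[230,180])*4)
for y in(-.0405,-.0135,.0135):
    print(y,'exit',T(.0285,y,.05),'head+24',T(.058,y,.05),'head+55',T(.0885,y,.05),'trayfloor',T(.06,y,.008),T(.09,y,.008),'near',T(-.0285,y,.05))
for r in viewer.mark_of('scene','pin_1')[:4]: print(r['p'],np.round((np.array(r['uv'])-[230,180])*4),np.round(atz(s,r['uv'],.01),3))
```

```text
-0.0405 exit [137.  90.] head+24 [102.  79.] head+55 [66. 69.] trayfloor [102. 117.] [ 67. 107.] near [205. 110.]
-0.0135 exit [122. 112.] head+24 [ 87. 102.] head+55 [51. 91.] trayfloor [ 87. 140.] [ 52. 129.] near [191. 133.]
0.0135 exit [107. 136.] head+24 [ 72. 125.] head+55 [ 35. 114.] trayfloor [ 72. 163.] [ 37. 152.] near [177. 157.]
0.6 [115. 108.] [ 0.668 -0.077  0.01 ]
```

Pin 1 dropped into the tray (detected at world 0.668, -0.077). On to bore 2.

{"fn": "arm_command", "kwargs": {"series": [{"fingers": 1,"linear": [0.02,0,0],"yaw": 0},{"fingers": 1,"linear": [0.04,0,0],"yaw": 0},{"fingers": 1,"linear": [0.06,0,0],"yaw": 0},{"fingers": 1,"linear": [0.08,0,0],"yaw": 0},{"fingers": 1,"linear": [0.08,0.0,0],"yaw": 0},{"fingers": 1,"linear": [0.08,0.015,0],"yaw": 0},{"fingers": 1,"linear": [0.08,0.027,0],"yaw": 0},{"fingers": 1,"linear": [0.08,0.027,0],"yaw": 0}]}}

```text
time: 26.0
ee_pos: [0.4533, -0.0497, 0.0443]
tcp_rot: [[-0.998, -0.063, -0.0], [-0.063, 0.998, 0.001], [0.0, 0.001, -1.0]]
ft_force: [-0.8, 0.0, -2.8]
gripper_width: 0.0134
grasp_force: 88.5
```

{"fn": "arm_command", "kwargs": {"series": [{"fingers": 1,"linear": [0,0,0],"yaw": 0},{"fingers": 1,"linear": [0,0,0],"yaw": 0},{"fingers": 1,"linear": [0,0,0],"yaw": 0},{"fingers": 1,"linear": [0,0,0],"yaw": 0},{"fingers": 1,"linear": [-0.005,0,0],"yaw": 0},{"fingers": 1,"linear": [-0.01,0,0],"yaw": 0},{"fingers": 1,"linear": [-0.014,0,0],"yaw": 0},{"fingers": 1,"linear": [-0.016,0,0],"yaw": 0}]}}

```text
time: 26.67
ee_pos: [0.4706, -0.0507, 0.0444]
tcp_rot: [[-0.998, -0.061, 0.001], [-0.061, 0.998, -0.0], [-0.001, -0.0, -1.0]]
ft_force: [0.4, 0.7, -1.8]
gripper_width: 0.0133
grasp_force: 88.5
```

```bash
cat >> h.py <<'E'
def holder(g=(.612,-.0285,3.5)):
    s=readout.sense();p=np.array(s['ee_pos']);a=np.radians(g[2]);d=p[:2]-g[:2]
    print('in holder',np.round([d[0]*np.cos(a)+d[1]*np.sin(a),-d[0]*np.sin(a)+d[1]*np.cos(a),p[2]],4))
E
python3 -c "
from h import *
st();holder()"
```

```text
26.6667 [ 0.4706 -0.0507  0.0444] [[-0.998, -0.061, 0.001], [-0.061, 0.998, -0.0], [-0.001, -0.0, -1.0]] [ 0.4  0.7 -1.8] 0.013309096643289532 88.51885199546814 [-15.1  23.6 -36.   30.4   0.  -18.6]
in holder [-0.1425 -0.0135  0.0444]
```

{"fn": "arm_command", "kwargs": {"series": [{"fingers": 1,"linear": [-0.003,0,0],"yaw": 0},{"fingers": 1,"linear": [-0.006,0,0],"yaw": 0},{"fingers": 1,"linear": [-0.01,0,0],"yaw": 0},{"fingers": 1,"linear": [-0.014,0,0],"yaw": 0},{"fingers": 1,"linear": [-0.018,0,0],"yaw": 0},{"fingers": 1,"linear": [-0.022,0,0],"yaw": 0},{"fingers": 1,"linear": [-0.026,0,0],"yaw": 0},{"fingers": 1,"linear": [-0.03,0,0],"yaw": 0}]}}

```text
time: 27.33
ee_pos: [0.4997, -0.0486, 0.0442]
tcp_rot: [[-0.998, -0.061, 0.0], [-0.061, 0.998, 0.0], [-0.0, 0.0, -1.0]]
ft_force: [0.9, -0.1, -1.7]
gripper_width: 0.0134
grasp_force: 88.5
```

{"fn": "arm_command", "kwargs": {"series": [{"fingers": 1,"linear": [-0.004,0,0],"yaw": 0},{"fingers": 1,"linear": [-0.009,0,0],"yaw": 0},{"fingers": 1,"linear": [-0.014,0,0],"yaw": 0},{"fingers": 1,"linear": [-0.019,0,0],"yaw": 0},{"fingers": 1,"linear": [-0.024,0,0],"yaw": 0},{"fingers": 1,"linear": [-0.029,0,0],"yaw": 0},{"fingers": 1,"linear": [-0.032,0,0],"yaw": 0},{"fingers": 1,"linear": [-0.032,0,0],"yaw": 0}]}}

```text
time: 28.0
ee_pos: [0.5322, -0.0467, 0.0443]
tcp_rot: [[-0.998, -0.061, 0.001], [-0.061, 0.998, -0.0], [-0.001, -0.0, -1.0]]
ft_force: [1.2, 1.5, -1.8]
gripper_width: 0.0135
grasp_force: 88.5
```

```bash
python3 -c "
from h import *
st();holder()
s=cam('scene')
for r in viewer.mark_of('scene','pin_1')[:4]: print(r['p'],np.round(atz(s,r['uv'],.01),3))"
```

```text
28.0 [ 0.5322 -0.0467  0.0443] [[-0.998, -0.061, 0.001], [-0.061, 0.998, -0.0], [-0.001, -0.0, -1.0]] [ 1.2  1.5 -1.8] 0.013536834550963685 88.51943135261536 [-12.9  28.5 -26.9  34.5   0.  -16.5]
in holder [-0.0808 -0.0133  0.0443]
0.55 [ 0.644 -0.067  0.01 ]
0.53 [ 0.672 -0.075  0.01 ]
```

{"fn": "arm_command", "kwargs": {"series": [{"fingers": 1,"linear": [0.02,0,0],"yaw": 0},{"fingers": 1,"linear": [0.04,0,0],"yaw": 0},{"fingers": 1,"linear": [0.06,0,0],"yaw": 0},{"fingers": 1,"linear": [0.077,0,0],"yaw": 0},{"fingers": 1,"linear": [0.077,0.0,0],"yaw": 0},{"fingers": 1,"linear": [0.077,0.015,0],"yaw": 0},{"fingers": 1,"linear": [0.077,0.027,0],"yaw": 0},{"fingers": 1,"linear": [0.077,0.027,0],"yaw": 0}]}}

```text
time: 28.77
ee_pos: [0.4528, -0.023, 0.0444]
tcp_rot: [[-0.998, -0.063, 0.0], [-0.063, 0.998, 0.001], [-0.0, 0.001, -1.0]]
ft_force: [-0.2, 0.6, -1.5]
gripper_width: 0.0134
grasp_force: 88.6
```

{"fn": "arm_command", "kwargs": {"series": [{"fingers": 1,"linear": [0,0,0],"yaw": 0},{"fingers": 1,"linear": [0,0,0],"yaw": 0},{"fingers": 1,"linear": [0,0,0],"yaw": 0},{"fingers": 1,"linear": [0,0,0],"yaw": 0},{"fingers": 1,"linear": [-0.005,0,0],"yaw": 0},{"fingers": 1,"linear": [-0.01,0,0],"yaw": 0},{"fingers": 1,"linear": [-0.014,0,0],"yaw": 0},{"fingers": 1,"linear": [-0.016,0,0],"yaw": 0}]}}

```text
time: 29.43
ee_pos: [0.47, -0.0237, 0.0444]
tcp_rot: [[-0.998, -0.061, 0.001], [-0.061, 0.998, -0.0], [-0.001, -0.0, -1.0]]
ft_force: [-0.5, -0.7, -1.9]
gripper_width: 0.0135
grasp_force: 88.6
```

```bash
python3 -c "
from h import *
st();holder()"
```

```text
29.4333 [ 0.47   -0.0237  0.0444] [[-0.998, -0.061, 0.001], [-0.061, 0.998, -0.0], [-0.001, -0.0, -1.0]] [-0.5 -0.7 -1.9] 0.013522068682639632 88.5531735420227 [-11.9  23.3 -36.4  30.2   0.  -15.4]
in holder [-0.1415  0.0135  0.0444]
```

Then bore 3, followed by moving to bore 4 in the same pattern.

{"fn": "arm_command", "kwargs": {"series": [{"fingers": 1,"linear": [-0.003,0,0],"yaw": 0},{"fingers": 1,"linear": [-0.006,0,0],"yaw": 0},{"fingers": 1,"linear": [-0.01,0,0],"yaw": 0},{"fingers": 1,"linear": [-0.014,0,0],"yaw": 0},{"fingers": 1,"linear": [-0.018,0,0],"yaw": 0},{"fingers": 1,"linear": [-0.022,0,0],"yaw": 0},{"fingers": 1,"linear": [-0.026,0,0],"yaw": 0},{"fingers": 1,"linear": [-0.03,0,0],"yaw": 0}]}}

```text
time: 30.1
ee_pos: [0.499, -0.0216, 0.0442]
tcp_rot: [[-0.998, -0.061, -0.0], [-0.061, 0.998, 0.0], [0.0, 0.0, -1.0]]
ft_force: [-0.2, 0.5, -1.4]
gripper_width: 0.0134
grasp_force: 88.6
```

{"fn": "arm_command", "kwargs": {"series": [{"fingers": 1,"linear": [-0.004,0,0],"yaw": 0},{"fingers": 1,"linear": [-0.009,0,0],"yaw": 0},{"fingers": 1,"linear": [-0.014,0,0],"yaw": 0},{"fingers": 1,"linear": [-0.019,0,0],"yaw": 0},{"fingers": 1,"linear": [-0.024,0,0],"yaw": 0},{"fingers": 1,"linear": [-0.029,0,0],"yaw": 0},{"fingers": 1,"linear": [-0.031,0,0],"yaw": 0},{"fingers": 1,"linear": [-0.031,0,0],"yaw": 0}]}}

```text
time: 30.77
ee_pos: [0.5306, -0.0198, 0.0443]
tcp_rot: [[-0.998, -0.061, 0.001], [-0.061, 0.998, -0.0], [-0.001, -0.0, -1.0]]
ft_force: [-0.5, -0.5, -0.9]
gripper_width: 0.0134
grasp_force: 88.6
```

{"fn": "arm_command", "kwargs": {"series": [{"fingers": 1,"linear": [0.02,0,0],"yaw": 0},{"fingers": 1,"linear": [0.04,0,0],"yaw": 0},{"fingers": 1,"linear": [0.06,0,0],"yaw": 0},{"fingers": 1,"linear": [0.077,0,0],"yaw": 0},{"fingers": 1,"linear": [0.077,0.0,0],"yaw": 0},{"fingers": 1,"linear": [0.077,0.015,0],"yaw": 0},{"fingers": 1,"linear": [0.077,0.027,0],"yaw": 0},{"fingers": 1,"linear": [0.077,0.027,0],"yaw": 0}]}}

```text
time: 31.43
ee_pos: [0.4513, 0.0039, 0.0444]
tcp_rot: [[-0.998, -0.063, 0.0], [-0.063, 0.998, 0.001], [-0.001, 0.001, -1.0]]
ft_force: [0.2, 0.5, -1.8]
gripper_width: 0.0133
grasp_force: 88.6
```

{"fn": "arm_command", "kwargs": {"series": [{"fingers": 1,"linear": [0,0,0],"yaw": 0},{"fingers": 1,"linear": [0,0,0],"yaw": 0},{"fingers": 1,"linear": [0,0,0],"yaw": 0},{"fingers": 1,"linear": [0,0,0],"yaw": 0},{"fingers": 1,"linear": [-0.005,0,0],"yaw": 0},{"fingers": 1,"linear": [-0.01,0,0],"yaw": 0},{"fingers": 1,"linear": [-0.014,0,0],"yaw": 0},{"fingers": 1,"linear": [-0.016,0,0],"yaw": 0}]}}

```text
time: 32.1
ee_pos: [0.4683, 0.0033, 0.0444]
tcp_rot: [[-0.998, -0.061, 0.001], [-0.061, 0.998, -0.0], [-0.001, -0.0, -1.0]]
ft_force: [0.4, 0.4, -1.1]
gripper_width: 0.0135
grasp_force: 88.6
```

```bash
python3 -c "
from h import *
st();holder()
s=cam('scene')
for r in viewer.mark_of('scene','pin_1')[:6]: print(r['p'],np.round(atz(s,r['uv'],.01),3))"
```

```text
32.1 [0.4683 0.0033 0.0444] [[-0.998, -0.061, 0.001], [-0.061, 0.998, -0.0], [-0.001, -0.0, -1.0]] [ 0.4  0.4 -1.1] 0.013498757903513414 88.5873019695282 [ -8.6  23.1 -36.8  30.    0.  -12.1]
in holder [-0.1414  0.0405  0.0444]
0.67 [ 0.676 -0.006  0.01 ]
0.53 [ 0.674 -0.029  0.01 ]
0.52 [0.47  0.206 0.01 ]
0.41 [ 0.673 -0.069  0.01 ]
```

{"fn": "arm_command", "kwargs": {"series": [{"fingers": 1,"linear": [-0.003,0,0],"yaw": 0},{"fingers": 1,"linear": [-0.006,0,0],"yaw": 0},{"fingers": 1,"linear": [-0.01,0,0],"yaw": 0},{"fingers": 1,"linear": [-0.014,0,0],"yaw": 0},{"fingers": 1,"linear": [-0.018,0,0],"yaw": 0},{"fingers": 1,"linear": [-0.022,0,0],"yaw": 0},{"fingers": 1,"linear": [-0.026,0,0],"yaw": 0},{"fingers": 1,"linear": [-0.03,0,0],"yaw": 0}]}}

```text
time: 32.87
ee_pos: [0.4974, 0.0054, 0.0442]
tcp_rot: [[-0.998, -0.061, -0.0], [-0.061, 0.998, 0.0], [0.0, 0.0, -1.0]]
ft_force: [-1.0, 0.5, -1.4]
gripper_width: 0.0133
grasp_force: 88.6
```

{"fn": "arm_command", "kwargs": {"series": [{"fingers": 1,"linear": [-0.004,0,0],"yaw": 0},{"fingers": 1,"linear": [-0.009,0,0],"yaw": 0},{"fingers": 1,"linear": [-0.014,0,0],"yaw": 0},{"fingers": 1,"linear": [-0.019,0,0],"yaw": 0},{"fingers": 1,"linear": [-0.024,0,0],"yaw": 0},{"fingers": 1,"linear": [-0.029,0,0],"yaw": 0},{"fingers": 1,"linear": [-0.031,0,0],"yaw": 0},{"fingers": 1,"linear": [-0.031,0,0],"yaw": 0}]}}

```text
time: 33.53
ee_pos: [0.529, 0.0072, 0.0444]
tcp_rot: [[-0.998, -0.061, 0.001], [-0.061, 0.998, -0.0], [-0.001, -0.0, -1.0]]
ft_force: [0.5, -0.2, -1.8]
gripper_width: 0.0136
grasp_force: 88.6
```

{"fn": "arm_command", "kwargs": {"series": [{"fingers": 1,"linear": [0.02,0,0],"yaw": 0},{"fingers": 1,"linear": [0.04,0,0],"yaw": 0},{"fingers": 1,"linear": [0.06,0,0],"yaw": 0},{"fingers": 1,"linear": [0.08,0,0],"yaw": 0},{"fingers": 1,"linear": [0.09,0.0,0],"yaw": 0},{"fingers": 1,"linear": [0.09,-0.02,-0.03],"yaw": 0},{"fingers": 1,"linear": [0.09,-0.05,-0.06],"yaw": 0},{"fingers": 1,"linear": [0.09,-0.08,-0.06],"yaw": 0}]}}

```text
time: 34.2
ee_pos: [0.4462, -0.0795, 0.1088]
tcp_rot: [[-0.998, -0.064, 0.007], [-0.064, 0.998, -0.002], [-0.007, -0.003, -1.0]]
ft_force: [1.7, 0.6, -1.1]
gripper_width: 0.0135
grasp_force: 88.8
```

{"fn": "arm_command", "kwargs": {"series": [{"fingers": 1,"linear": [0,-0.02,0],"yaw": 0},{"fingers": 1,"linear": [0,-0.05,0],"yaw": 0},{"fingers": 1,"linear": [0,-0.08,0],"yaw": 0},{"fingers": 1,"linear": [0,-0.11,0],"yaw": 0},{"fingers": 1,"linear": [0,-0.13,0],"yaw": 0},{"fingers": 1,"linear": [0,-0.13,0],"yaw": 0},{"fingers": 1,"linear": [0,-0.13,0],"yaw": 0},{"fingers": 1,"linear": [0,-0.13,0],"yaw": 0}]}}

```text
time: 34.87
ee_pos: [0.4506, -0.2073, 0.1041]
tcp_rot: [[-0.998, -0.061, -0.001], [-0.061, 0.998, 0.001], [0.0, 0.001, -1.0]]
ft_force: [-0.5, -0.2, -2.5]
gripper_width: 0.0129
grasp_force: 88.7
```

Run:
```python
from h import *
st();s=cam('scene');t=cam('top')
for r in viewer.mark_of('scene','pin_1')[:6]: print(r['p'],np.round(atz(s,r['uv'],.01),3))
for r in viewer.mark_of('top','pin_1')[:6]: print(r['p'],np.round(atz(t,r['uv'],.01),3))
im=[cv2.resize(np.ascontiguousarray(s['frame'][170:260,210:310,::-1]),None,fx=4,fy=4,interpolation=cv2.INTER_CUBIC),cv2.resize(np.ascontiguousarray(t['frame'][110:200,225:325,::-1]),None,fx=4,fy=4,interpolation=cv2.INTER_CUBIC)]
cv2.imwrite('pics/s11.png',np.concatenate(im,1))
```

```text
34.8667 [ 0.4506 -0.2073  0.1041] [[-0.998, -0.061, -0.001], [-0.061, 0.998, 0.001], [0.0, 0.001, -1.0]] [-0.5 -0.2 -2.5] 0.01288441212365904 88.74350309371948 [-33.3  20.5 -29.2  40.4   0.  -36.8]
0.49 [ 0.676 -0.027  0.01 ]
0.42 [ 0.689 -0.233  0.01 ]
0.4 [ 0.674 -0.084  0.01 ]
0.39 [0.672 0.004 0.01 ]
0.66 [ 0.611 -0.019  0.01 ]
0.61 [ 0.68  -0.008  0.01 ]
0.44 [ 0.677 -0.062  0.01 ]
0.42 [0.67  0.015 0.01 ]
```

View pics/s11.png

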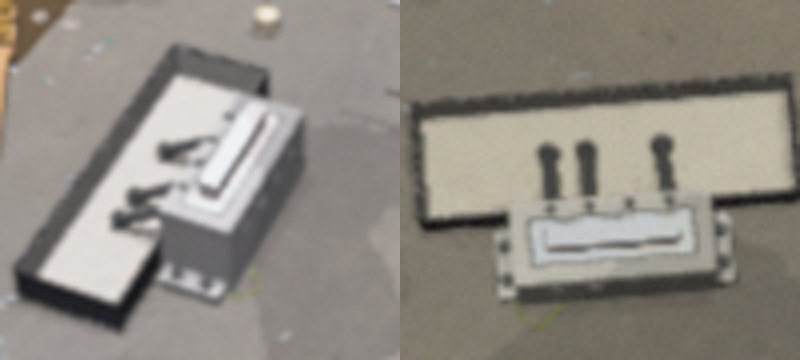

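Run:
```python
from h import *
s=cam('scene');t=cam('top');a=np.radians(3.5)
for (u,v),(p,q) in (((662,145),(168,152)),((586,148),(135,195)),((548,150),(122,220))):
    P=tri([(t,(225+(u-400)/4-.5,110+v/4-.5)),(s,(210+p/4-.5,170+q/4-.5))]);d=P[:2]-[.612,-.0285]
    print(np.round(P,3),np.round([d[0]*np.cos(a)+d[1]*np.sin(a),-d[0]*np.sin(a)+d[1]*np.cos(a)],3))
```

```text
[ 0.69  -0.065  0.01 ] [ 0.076 -0.041]
[ 0.689 -0.011  0.012] [0.078 0.013]
[0.687 0.016 0.011] [0.078 0.039]
```

The picture shows three pins lying in the tray, heads at top-crop (662,145), (586,148) and (548,150); bore 2 was empty. Laying the punch down.

{"fn": "arm_command", "kwargs": {"series": [{"fingers": 1,"linear": [-0.02,0,0.02],"yaw": 0},{"fingers": 1,"linear": [-0.04,0,0.04],"yaw": 0},{"fingers": 1,"linear": [-0.05,0,0.06],"yaw": 0},{"fingers": 1,"linear": [-0.05,0,0.075],"yaw": 0},{"fingers": 1,"linear": [-0.05,0,0.085],"yaw": 0},{"fingers": 1,"linear": [-0.05,0,0.091],"yaw": 0},{"fingers": 1,"linear": [-0.05,0,0.094],"yaw": 0},{"fingers": 1,"linear": [-0.05,0,0.094],"yaw": 0}]}}

```text
time: 35.83
ee_pos: [0.5004, -0.2046, 0.0101]
tcp_rot: [[-0.998, -0.061, -0.001], [-0.061, 0.998, 0.0], [0.001, 0.0, -1.0]]
ft_force: [-1.1, -0.2, -1.5]
gripper_width: 0.0133
grasp_force: 88.8
```

{"fn": "arm_command", "kwargs": {"series": [{"fingers": 1,"linear": [0,0,0.001],"yaw": 0},{"fingers": 1,"linear": [0,0,0.002],"yaw": 0},{"fingers": 1,"linear": [0,0,0.002],"yaw": 0},{"fingers": 0.7,"linear": [0,0,0.002],"yaw": 0},{"fingers": 0.5,"linear": [0,0,0.002],"yaw": 0},{"fingers": 0.4,"linear": [0,0,0.002],"yaw": 0},{"fingers": 0.3,"linear": [0,0,0.002],"yaw": 0},{"fingers": 0.3,"linear": [0,0,0.0],"yaw": 0}]}}

```text
time: 36.5
ee_pos: [0.5007, -0.2048, 0.0102]
tcp_rot: [[-0.998, -0.061, -0.0], [-0.061, 0.998, 0.0], [0.0, 0.0, -1.0]]
ft_force: [-0.3, 0.3, 0.3]
gripper_width: 0.0601
grasp_force: 0.0
```

{"fn": "arm_command", "kwargs": {"series": [{"fingers": 0.3,"linear": [0,0,-0.02],"yaw": 0},{"fingers": 0.3,"linear": [0,0,-0.04],"yaw": 0},{"fingers": 0.2,"linear": [0,0,-0.07],"yaw": 0},{"fingers": 0,"linear": [0,0,-0.1],"yaw": 0},{"fingers": 0,"linear": [0,0,-0.13],"yaw": 0},{"fingers": 0,"linear": [0,0,-0.16],"yaw": 0},{"fingers": 0,"linear": [0,0,-0.19],"yaw": 0},{"fingers": 0,"linear": [0,0,-0.19],"yaw": 0}]}}

```text
time: 37.17
ee_pos: [0.5039, -0.2065, 0.2066]
tcp_rot: [[-0.998, -0.061, 0.009], [-0.061, 0.998, -0.005], [-0.008, -0.006, -1.0]]
ft_force: [1.3, 0.3, 0.5]
gripper_width: 0.0853
grasp_force: 0.0
```

Run:
```python
from h import *
st();go(.612,-.0285,.19,93.5)
c=cam('wrist')
print([(round(r['p'],2),np.round(atz(c,r['uv'],.012),4)) for r in viewer.mark_of('wrist','punch_grip')])
c=cam('top')
for t,z in(('orange_pad',.005),):
  for r in viewer.regions_of('top',t)[:1]:
    p=np.argwhere(r['pixels'])[:,::-1];w=np.array([atz(c,q,z)[:2] for q in p],np.float32);print(r['p'],cv2.minAreaRect(w))
```

```text
37.1667 [ 0.5039 -0.2065  0.2066] [[-0.998, -0.061, 0.009], [-0.061, 0.998, -0.005], [-0.008, -0.006, -1.0]] [1.3 0.3 0.5] 0.08532714230051934 0.0 [-30.1  18.7 -14.8  55.9   0.  -33.6]
linear [-0.1186  0.1711  0.0167] yaw 90.02 n 5.0
[(0.7, array([ 0.502 , -0.2047,  0.012 ]))]
0.63 ((0.5633867383003235, -0.39448240399360657), (0.09541109949350357, 0.078972227871418), 16.191837310791016)
```

{"fn": "arm_command", "kwargs": {"series": [{"fingers": 0,"linear": [-0.02,0.028,0],"yaw": 7},{"fingers": 0,"linear": [-0.04,0.056,0],"yaw": 14},{"fingers": 0,"linear": [-0.06,0.085,0],"yaw": 21},{"fingers": 0,"linear": [-0.08,0.115,0],"yaw": 28},{"fingers": 0,"linear": [-0.1,0.145,0],"yaw": 35},{"fingers": 0,"linear": [-0.118,0.171,0],"yaw": 42},{"fingers": 0,"linear": [-0.118,0.171,0],"yaw": 49},{"fingers": 0,"linear": [-0.118,0.171,0],"yaw": 56}]}}

```text
time: 38.03
ee_pos: [0.6077, -0.0246, 0.1978]
tcp_rot: [[-0.607, 0.795, -0.004], [0.795, 0.607, 0.001], [0.003, -0.003, -1.0]]
ft_force: [0.7, -0.8, -0.3]
gripper_width: 0.0853
grasp_force: 0.0
```

{"fn": "arm_command", "kwargs": {"series": [{"fingers": 0.2,"linear": [0,0,0],"yaw": 7},{"fingers": 0.4,"linear": [0,0,0],"yaw": 14},{"fingers": 0.4,"linear": [0,0,0],"yaw": 21},{"fingers": 0.4,"linear": [0,0,0],"yaw": 28},{"fingers": 0.4,"linear": [0,0,0],"yaw": 34},{"fingers": 0.4,"linear": [0,0,0],"yaw": 34},{"fingers": 0.4,"linear": [0,0,0],"yaw": 34},{"fingers": 0.4,"linear": [0,0,0],"yaw": 34}]}}

```text
time: 38.7
ee_pos: [0.6076, -0.0269, 0.1991]
tcp_rot: [[-0.063, 0.998, -0.002], [0.998, 0.063, 0.0], [0.0, -0.002, -1.0]]
ft_force: [-0.2, -0.2, -0.8]
gripper_width: 0.0512
grasp_force: 0.0
```

```bash
python3 -c "
from h import *
st();go(.612,-.0285,.073,93.5)"
```

```text
38.7 [ 0.6076 -0.0269  0.1991] [[-0.063, 0.998, -0.002], [0.998, 0.063, 0.0], [0.0, -0.002, -1.0]] [-0.2 -0.2 -0.8] 0.05119555966960686 0.0 [-9.5 26.2 -4.6 59.4 -0.  76.9]
linear [-0.002   0.0046  0.1261] yaw 0.13 n 3.0
```

{"fn": "arm_command", "kwargs": {"series": [{"fingers": 0.4,"linear": [-0.001,0.0045,0.03],"yaw": 0},{"fingers": 0.4,"linear": [-0.001,0.0045,0.06],"yaw": 0},{"fingers": 0.4,"linear": [-0.001,0.0045,0.085],"yaw": 0},{"fingers": 0.4,"linear": [-0.001,0.0045,0.105],"yaw": 0},{"fingers": 0.4,"linear": [-0.001,0.0045,0.117],"yaw": 0},{"fingers": 0.4,"linear": [-0.001,0.0045,0.124],"yaw": 0},{"fingers": 0.4,"linear": [-0.001,0.0045,0.126],"yaw": 0},{"fingers": 0.4,"linear": [-0.001,0.0045,0.126],"yaw": 0}]}}

```text
time: 39.37
ee_pos: [0.6126, -0.0276, 0.074]
tcp_rot: [[-0.062, 0.998, -0.001], [0.998, 0.062, 0.0], [0.0, -0.001, -1.0]]
ft_force: [0.4, -0.2, -0.2]
gripper_width: 0.0513
grasp_force: 0.0
```

{"fn": "arm_command", "kwargs": {"series": [{"fingers": 1,"linear": [0,0,0],"yaw": 0},{"fingers": 1,"linear": [0,0,0],"yaw": 0},{"fingers": 1,"linear": [0,0,0],"yaw": 0},{"fingers": 1,"linear": [0,0,0],"yaw": 0},{"fingers": 1,"linear": [0,0,0],"yaw": 0},{"fingers": 1,"linear": [0,0,0],"yaw": 0},{"fingers": 1,"linear": [0,0,0],"yaw": 0},{"fingers": 1,"linear": [0,0,0],"yaw": 0}], "squeeze": 60}}

```text
time: 40.03
ee_pos: [0.6135, -0.0278, 0.0756]
tcp_rot: [[-0.061, 0.998, 0.002], [0.998, 0.061, -0.0], [-0.001, 0.002, -1.0]]
ft_force: [-1.0, -0.2, 6.3]
gripper_width: 0.0142
grasp_force: 60.3
```

{"fn": "arm_command", "kwargs": {"series": [{"fingers": 1,"linear": [0,0,-0.004],"yaw": 0},{"fingers": 1,"linear": [0,0,-0.008],"yaw": 0},{"fingers": 1,"linear": [0,0,-0.012],"yaw": 0},{"fingers": 1,"linear": [0,0,-0.018],"yaw": 0},{"fingers": 1,"linear": [0,0,-0.025],"yaw": 0},{"fingers": 1,"linear": [0,0,-0.033],"yaw": 0},{"fingers": 1,"linear": [0,0,-0.042],"yaw": 0},{"fingers": 1,"linear": [0,0,-0.05],"yaw": 0}]}}

```text
time: 40.7
ee_pos: [0.6129, -0.0277, 0.1255]
tcp_rot: [[-0.061, 0.998, 0.001], [0.998, 0.061, -0.0], [-0.0, 0.001, -1.0]]
ft_force: [-0.1, -0.8, -3.7]
gripper_width: 0.0138
grasp_force: 59.2
```

```bash
python3 -c "
from h import *
st();go(.564,-.395,.14,106.5)"
```

```text
40.7 [ 0.6129 -0.0277  0.1255] [[-0.061, 0.998, 0.001], [0.998, 0.061, -0.0], [-0.0, 0.001, -1.0]] [-0.1 -0.8 -3.7] 0.013757370951859062 59.213345646858215 [-9.5 30.1 -9.6 50.3 -0.  77. ]
linear [-0.3636 -0.0713 -0.0145] yaw -12.99 n 8.9
```

{"fn": "arm_command", "kwargs": {"series": [{"fingers": 1,"linear": [0,0,-0.02],"yaw": 0},{"fingers": 1,"linear": [-0.02,-0.003,-0.03],"yaw": 0},{"fingers": 1,"linear": [-0.045,-0.008,-0.03],"yaw": 0},{"fingers": 1,"linear": [-0.07,-0.014,-0.03],"yaw": -2},{"fingers": 1,"linear": [-0.1,-0.02,-0.03],"yaw": -4},{"fingers": 1,"linear": [-0.13,-0.026,-0.03],"yaw": -6},{"fingers": 1,"linear": [-0.16,-0.032,-0.03],"yaw": -8},{"fingers": 1,"linear": [-0.19,-0.038,-0.03],"yaw": -10}]}}

```text
time: 41.37
ee_pos: [0.5862, -0.221, 0.1551]
tcp_rot: [[-0.235, 0.972, 0.001], [0.972, 0.235, -0.0], [-0.0, 0.001, -1.0]]
ft_force: [0.7, -0.4, -2.1]
gripper_width: 0.014
grasp_force: 59.3
```

{"fn": "arm_command", "kwargs": {"series": [{"fingers": 1,"linear": [0,0,0],"yaw": 0},{"fingers": 1,"linear": [0,0,0],"yaw": 0},{"fingers": 1,"linear": [0,0,0],"yaw": 0},{"fingers": 1,"linear": [0,0,0],"yaw": 0},{"fingers": 1,"linear": [0,0,0],"yaw": 0},{"fingers": 1,"linear": [0,0,0],"yaw": 0},{"fingers": 1,"linear": [0,0,0],"yaw": 0},{"fingers": 1,"linear": [0,0,0],"yaw": 0}]}}

```text
time: 42.03
ee_pos: [0.5866, -0.219, 0.1543]
tcp_rot: [[-0.235, 0.972, 0.0], [0.972, 0.235, -0.0], [-0.0, 0.0, -1.0]]
ft_force: [0.6, 0.0, -3.0]
gripper_width: 0.0142
grasp_force: 59.2
```

```bash
python3 -c "
from h import *
st();go(.564,-.395,.10,106.5)"
```

```text
42.0333 [ 0.5866 -0.219   0.1543] [[-0.235, 0.972, 0.0], [0.972, 0.235, -0.0], [-0.0, 0.0, -1.0]] [ 0.6  0.  -3. ] 0.014213002762130363 59.22639012336731 [-27.2  29.9  -5.3  54.8   0.   49.2]
linear [-0.1658 -0.0632  0.0543] yaw -2.94 n 4.4
```

{"fn": "arm_command", "kwargs": {"series": [{"fingers": 1,"linear": [-0.025,-0.009,0],"yaw": 0},{"fingers": 1,"linear": [-0.055,-0.02,0],"yaw": 0},{"fingers": 1,"linear": [-0.09,-0.033,0.0],"yaw": -2},{"fingers": 1,"linear": [-0.125,-0.047,0.01],"yaw": -3},{"fingers": 1,"linear": [-0.15,-0.057,0.03],"yaw": -3},{"fingers": 1,"linear": [-0.166,-0.063,0.05],"yaw": -3},{"fingers": 1,"linear": [-0.166,-0.063,0.065],"yaw": -3},{"fingers": 1,"linear": [-0.166,-0.063,0.08],"yaw": -3}]}}

```text
time: 42.7
ee_pos: [0.5632, -0.3971, 0.0728]
tcp_rot: [[-0.282, 0.959, -0.0], [0.959, 0.282, 0.0], [0.001, -0.0, -1.0]]
ft_force: [0.1, 0.6, -2.7]
gripper_width: 0.0142
grasp_force: 59.2
```

{"fn": "arm_command", "kwargs": {"series": [{"fingers": 1,"linear": [0,0,0.007],"yaw": 0},{"fingers": 1,"linear": [0,0,0.014],"yaw": 0},{"fingers": 1,"linear": [0,0,0.02],"yaw": 0},{"fingers": 1,"linear": [0,0,0.022],"yaw": 0},{"fingers": 1,"linear": [0,0,0.023],"yaw": 0},{"fingers": 1,"linear": [0,0,0.024],"yaw": 0},{"fingers": 1,"linear": [0,0,0.024],"yaw": 0},{"fingers": 1,"linear": [0,0,0.024],"yaw": 0}]}}

```text
time: 43.37
ee_pos: [0.5643, -0.3959, 0.0509]
tcp_rot: [[-0.284, 0.959, 0.001], [0.959, 0.284, -0.001], [-0.001, 0.001, -1.0]]
ft_force: [1.4, -0.1, -2.3]
gripper_width: 0.0141
grasp_force: 59.2
```

Run:
```python
from h import *
st();go(.564,-.395,.0485,106.5)
```

```text
43.3667 [ 0.5643 -0.3959  0.0509] [[-0.284, 0.959, 0.001], [0.959, 0.284, -0.001], [-0.001, 0.001, -1.0]] [ 1.4 -0.1 -2.3] 0.014146437868724677 59.18208360671997 [-41.2  41.7  -0.2  48.   -0.   32.3]
linear [ 0.001  -0.0001  0.0024] yaw 0.02 n 0.1
```

Lower the last 2–3 mm, release, and rise.

{"fn": "arm_command", "kwargs": {"series": [{"fingers": 1,"linear": [0,0,0.001],"yaw": 0},{"fingers": 1,"linear": [0,0,0.002],"yaw": 0},{"fingers": 1,"linear": [0,0,0.003],"yaw": 0},{"fingers": 1,"linear": [0,0,0.003],"yaw": 0},{"fingers": 1,"linear": [0,0,0.003],"yaw": 0},{"fingers": 1,"linear": [0,0,0.003],"yaw": 0},{"fingers": 1,"linear": [0,0,0.003],"yaw": 0},{"fingers": 1,"linear": [0,0,0.003],"yaw": 0}]}}

```text
time: 44.03
ee_pos: [0.5642, -0.396, 0.0486]
tcp_rot: [[-0.284, 0.959, 0.001], [0.959, 0.284, -0.001], [-0.001, 0.001, -1.0]]
ft_force: [-1.9, 0.2, 4.7]
gripper_width: 0.014
grasp_force: 60.3
```

{"fn": "arm_command", "kwargs": {"series": [{"fingers": 0.8,"linear": [0,0,0],"yaw": 0},{"fingers": 0.6,"linear": [0,0,0],"yaw": 0},{"fingers": 0.5,"linear": [0,0,0],"yaw": 0},{"fingers": 0.5,"linear": [0,0,0],"yaw": 0},{"fingers": 0.5,"linear": [0,0,0],"yaw": 0},{"fingers": 0.5,"linear": [0,0,-0.01],"yaw": 0},{"fingers": 0.5,"linear": [0,0,-0.03],"yaw": 0},{"fingers": 0.5,"linear": [0,0,-0.06],"yaw": 0}]}}

```text
time: 44.7
ee_pos: [0.5623, -0.3943, 0.1054]
tcp_rot: [[-0.284, 0.959, -0.004], [0.959, 0.284, 0.004], [0.005, -0.003, -1.0]]
ft_force: [0.9, 1.2, -0.7]
gripper_width: 0.0428
grasp_force: 0.0
```

{"fn": "arm_command", "kwargs": {"series": [{"fingers": 0.5,"linear": [0,0,-0.04],"yaw": 0},{"fingers": 0,"linear": [0,0,-0.08],"yaw": 0},{"fingers": 0,"linear": [0,0,-0.11],"yaw": 0},{"fingers": 0,"linear": [0,0,-0.13],"yaw": 0},{"fingers": 0,"linear": [0,0,-0.13],"yaw": 0},{"fingers": 0,"linear": [0,0,-0.13],"yaw": 0},{"fingers": 0,"linear": [0,0,-0.13],"yaw": 0},{"fingers": 0,"linear": [0,0,-0.13],"yaw": 0}]}}

```text
time: 45.37
ee_pos: [0.5632, -0.3951, 0.2356]
tcp_rot: [[-0.284, 0.959, -0.002], [0.959, 0.284, 0.002], [0.002, -0.002, -1.0]]
ft_force: [0.3, -0.2, 0.5]
gripper_width: 0.0853
grasp_force: 0.0
```

Run:
```python
from h import *
st();c=cam('wrist')
go(.557,.312,.22,96.5)
print([(round(r['p'],2),np.round(atz(c,r['uv'],.031),4)) for r in viewer.mark_of('wrist','worn_strip_mid')],[(round(r['p'],2),np.round(atz(c,r['uv'],0),4)) for r in viewer.mark_of('wrist','orange_pad')])
overlay(c,(.5643,-.3965,16.5),[box(.052,.038,.005),box(.008,.045,.058),box(.015,.055,.041)],'w12.png',(60,0,500,330),1.8)
```

```text
45.3667 [ 0.5632 -0.3951  0.2356] [[-0.284, 0.959, -0.002], [0.959, 0.284, 0.002], [0.002, -0.002, -1.0]] [ 0.3 -0.2  0.5] 0.085295406597643 0.0 [-41.2  34.   13.8  70.    0.   32.3]
linear [0.6797 0.195  0.0169] yaw 10.01 n 17.0
[(0.72, array([ 0.5622, -0.3957,  0.031 ]))] [(0.8, array([ 0.5684, -0.3931,  0.    ]))]
```

View pics/w12.png

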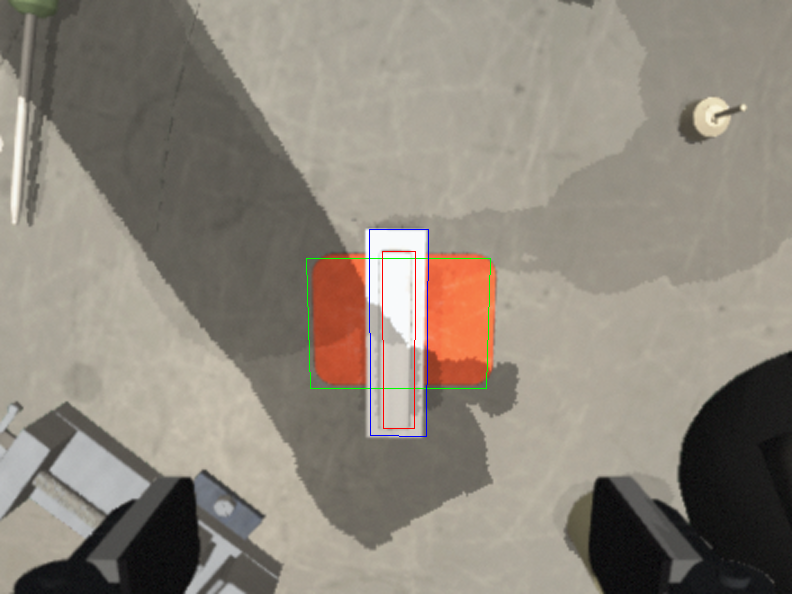

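The picture shows the worn strip standing upright across the pad's middle (400,330). Heading to the new strip. My picture allowance is used up, so I'll measure numerically from here.

{"fn": "arm_command", "kwargs": {"series": [{"fingers": 0,"linear": [0.03,0.009,0],"yaw": 0},{"fingers": 0,"linear": [0.065,0.019,0],"yaw": 0},{"fingers": 0,"linear": [0.1,0.029,0],"yaw": 2},{"fingers": 0,"linear": [0.135,0.039,0],"yaw": 4},{"fingers": 0,"linear": [0.17,0.049,0],"yaw": 6},{"fingers": 0,"linear": [0.205,0.059,0],"yaw": 8},{"fingers": 0,"linear": [0.24,0.069,0],"yaw": 10},{"fingers": 0,"linear": [0.275,0.079,0],"yaw": 10}]}}

```text
time: 46.18
ee_pos: [0.5609, -0.1079, 0.2367]
tcp_rot: [[-0.112, 0.994, -0.001], [0.994, 0.112, 0.0], [0.0, -0.001, -1.0]]
ft_force: [1.1, -0.8, 0.4]
gripper_width: 0.0855
grasp_force: 0.0
```

{"fn": "arm_command", "kwargs": {"series": [{"fingers": 0,"linear": [0.035,0.004,0],"yaw": 0},{"fingers": 0,"linear": [0.07,0.008,0],"yaw": 0},{"fingers": 0,"linear": [0.105,0.012,0],"yaw": 0},{"fingers": 0,"linear": [0.14,0.016,0],"yaw": 0},{"fingers": 0,"linear": [0.175,0.02,0],"yaw": 0},{"fingers": 0,"linear": [0.21,0.024,0],"yaw": 0},{"fingers": 0,"linear": [0.245,0.028,0],"yaw": 0},{"fingers": 0,"linear": [0.28,0.032,0],"yaw": 0}]}}

```text
time: 46.85
ee_pos: [0.561, 0.1739, 0.2367]
tcp_rot: [[-0.113, 0.994, -0.001], [0.994, 0.113, -0.0], [-0.0, -0.001, -1.0]]
ft_force: [1.0, -0.2, 1.1]
gripper_width: 0.0852
grasp_force: 0.0
```

{"fn": "arm_command", "kwargs": {"series": [{"fingers": 0,"linear": [0,0,0],"yaw": 0},{"fingers": 0,"linear": [0,0,0],"yaw": 0},{"fingers": 0,"linear": [0,0,0],"yaw": 0},{"fingers": 0,"linear": [0,0,0],"yaw": 0},{"fingers": 0,"linear": [0,0,0],"yaw": 0},{"fingers": 0,"linear": [0,0,0],"yaw": 0},{"fingers": 0,"linear": [0,0,0],"yaw": 0},{"fingers": 0,"linear": [0,0,0],"yaw": 0}]}}

```text
time: 47.52
ee_pos: [0.5617, 0.1715, 0.2373]
tcp_rot: [[-0.112, 0.994, 0.0], [0.994, 0.112, -0.0], [-0.0, 0.0, -1.0]]
ft_force: [-0.0, -0.1, 0.2]
gripper_width: 0.0855
grasp_force: 0.0
```

```bash
cat >> h.py <<'E'
def rect(name,thing,z,k=2):
    c=cam(name)
    for r in viewer.regions_of(name,thing)[:k]:
        p=np.argwhere(r['pixels'])[:,::-1];w=np.array([atz(c,q,z)[:2] for q in p],np.float32)
        (x,y),(a,b),an=cv2.minAreaRect(w)
        if a<b: an+=90;a,b=b,a
        print(thing,round(r['p'],2),'c',round(x,4),round(y,4),'L',round(a,3),round(b,3),'dir',round(an,1))
    return c
E
python3 - <<'E'
from h import *
st();c=rect('wrist','new_strip',.036)
print([(round(r['p'],2),np.round(atz(c,r['uv'],.028),4)) for r in viewer.mark_of('wrist','new_strip_mid')])
go(.557,.312,.2,96.5)
E
```

```text
47.5167 [0.5617 0.1715 0.2373] [[-0.112, 0.994, 0.0], [0.994, 0.112, -0.0], [-0.0, 0.0, -1.0]] [-0.  -0.1  0.2] 0.08545957088974644 0.0 [ 9.8 22.5 -4.6 62.9 -0.  93.3]
new_strip 0.7 c 0.5585 0.2954 L 0.076 0.03 dir 96.6
[(0.69, array([0.5553, 0.3183, 0.028 ]))]
linear [0.1397 0.0112 0.0373] yaw -0.02 n 3.5
```

{"fn": "arm_command", "kwargs": {"series": [{"fingers": 0,"linear": [0.02,0.003,0],"yaw": 0},{"fingers": 0,"linear": [0.05,0.006,0],"yaw": 0},{"fingers": 0,"linear": [0.08,0.01,0],"yaw": 0},{"fingers": 0,"linear": [0.1,0.011,0],"yaw": 0},{"fingers": 0,"linear": [0.11,0.011,0],"yaw": 0},{"fingers": 0,"linear": [0.11,0.011,0],"yaw": 0},{"fingers": 0,"linear": [0.11,0.011,0],"yaw": 0},{"fingers": 0,"linear": [0.11,0.011,0],"yaw": 0}]}}

```text
time: 48.33
ee_pos: [0.5601, 0.2816, 0.2372]
tcp_rot: [[-0.112, 0.994, -0.0], [0.994, 0.112, -0.001], [-0.001, -0.0, -1.0]]
ft_force: [0.8, -0.7, -0.2]
gripper_width: 0.0856
grasp_force: 0.0
```

Run:
```python
from h import *
st();c=rect('wrist','new_strip',.03)
print([(round(r['p'],2),np.round(atz(c,r['uv'],.028),4)) for r in viewer.mark_of('wrist','new_strip_mid')])
# web/bright top: threshold
g=cv2.cvtColor(c['frame'],cv2.COLOR_RGB2GRAY)
for r in viewer.regions_of('wrist','new_strip')[:1]:
    m=r['pixels'];print(r['extent'],np.percentile(g[m],[5,25,50,75,95]))
    ok=((g>170)&cv2.dilate(m.astype(np.uint8),np.ones((9,9))).astype(bool)).astype(np.uint8)
    n,l,s_,_=cv2.connectedComponentsWithStats(ok)
    i=1+np.argmax(s_[1:,4]);p=np.argwhere(l==i)[:,::-1]
    w=np.array([atz(c,q,.036)[:2] for q in p],np.float32);print(cv2.minAreaRect(w))
```

```text
48.3333 [0.5601 0.2816 0.2372] [[-0.112, 0.994, -0.0], [0.994, 0.112, -0.001], [-0.001, -0.0, -1.0]] [ 0.8 -0.7 -0.2] 0.08563001822685483 0.0 [ 20.   26.8   2.1  65.4  -0.  103.5]
new_strip 0.67 c 0.5563 0.3137 L 0.112 0.031 dir 96.2
[(0.66, array([0.5571, 0.3102, 0.028 ]))]
[262.4, 86.7, 35.9, 122.2] [176. 229. 239. 239. 240.]
((0.5571950674057007, 0.31344354152679443), (0.035818036645650864, 0.11690106242895126), 5.186044692993164)
```

```bash
python3 -c "
from h import *
go(.5568,.3125,.10,96.2)"
```

```text
linear [ 3.110e-02 -1.000e-04  1.374e-01] yaw 0.22 n 3.4
```

{"fn": "arm_command", "kwargs": {"series": [{"fingers": 0.4,"linear": [0.01,0,0.02],"yaw": 0},{"fingers": 0.4,"linear": [0.02,0,0.04],"yaw": 0},{"fingers": 0.4,"linear": [0.031,0,0.07],"yaw": 0.2},{"fingers": 0.4,"linear": [0.031,0,0.1],"yaw": 0.2},{"fingers": 0.4,"linear": [0.031,0,0.12],"yaw": 0.2},{"fingers": 0.4,"linear": [0.031,0,0.137],"yaw": 0.2},{"fingers": 0.4,"linear": [0.031,0,0.137],"yaw": 0.2},{"fingers": 0.4,"linear": [0.031,0,0.137],"yaw": 0.2}]}}

```text
time: 49.2
ee_pos: [0.556, 0.3127, 0.0996]
tcp_rot: [[-0.109, 0.994, -0.002], [0.994, 0.109, -0.001], [-0.001, -0.002, -1.0]]
ft_force: [-0.1, 0.1, 0.9]
gripper_width: 0.0514
grasp_force: 0.0
```

```bash
python3 -c "
from h import *
st();go(.5568,.3125,.046,96.2)"
```

```text
49.2 [0.556  0.3127 0.0996] [[-0.109, 0.994, -0.002], [0.994, 0.109, -0.001], [-0.001, -0.002, -1.0]] [-0.1  0.1  0.9] 0.05136128041537774 0.0 [ 22.7  34.   -6.8  49.3  -0.  106.5]
linear [-0.0003  0.0009  0.0536] yaw 0.07 n 1.3
```

{"fn": "arm_command", "kwargs": {"series": [{"fingers": 0.4,"linear": [0,0.001,0.012],"yaw": 0},{"fingers": 0.4,"linear": [0,0.001,0.024],"yaw": 0},{"fingers": 0.4,"linear": [0,0.001,0.036],"yaw": 0},{"fingers": 0.4,"linear": [0,0.001,0.045],"yaw": 0},{"fingers": 0.4,"linear": [0,0.001,0.05],"yaw": 0},{"fingers": 0.4,"linear": [0,0.001,0.053],"yaw": 0},{"fingers": 0.4,"linear": [0,0.001,0.053],"yaw": 0},{"fingers": 0.4,"linear": [0,0.001,0.053],"yaw": 0}]}}

```text
time: 49.87
ee_pos: [0.5576, 0.3137, 0.0473]
tcp_rot: [[-0.11, 0.994, 0.0], [0.994, 0.11, 0.0], [0.0, 0.0, -1.0]]
ft_force: [-0.4, 0.5, -0.7]
gripper_width: 0.0512
grasp_force: 0.0
```

{"fn": "arm_command", "kwargs": {"series": [{"fingers": 1,"linear": [0,0,0],"yaw": 0},{"fingers": 1,"linear": [0,0,0],"yaw": 0},{"fingers": 1,"linear": [0,0,0],"yaw": 0},{"fingers": 1,"linear": [0,0,0],"yaw": 0},{"fingers": 1,"linear": [0,0,0],"yaw": 0},{"fingers": 1,"linear": [0,0,0],"yaw": 0},{"fingers": 1,"linear": [0,0,0],"yaw": 0},{"fingers": 1,"linear": [0,0,0],"yaw": 0}]}}

```text
time: 50.53
ee_pos: [0.5579, 0.3139, 0.048]
tcp_rot: [[-0.11, 0.994, 0.001], [0.994, 0.11, 0.0], [0.0, 0.001, -1.0]]
ft_force: [-1.4, -0.6, 4.9]
gripper_width: 0.0136
grasp_force: 60.1
```

{"fn": "arm_command", "kwargs": {"series": [{"fingers": 1,"linear": [0,0,-0.015],"yaw": 0},{"fingers": 1,"linear": [0,0,-0.03],"yaw": 0},{"fingers": 1,"linear": [0,0,-0.05],"yaw": 0},{"fingers": 1,"linear": [0,0,-0.07],"yaw": 0},{"fingers": 1,"linear": [0,0,-0.09],"yaw": 0},{"fingers": 1,"linear": [0,0,-0.11],"yaw": 0},{"fingers": 1,"linear": [0,0,-0.11],"yaw": 0},{"fingers": 1,"linear": [0,0,-0.11],"yaw": 0}]}}

```text
time: 51.2
ee_pos: [0.558, 0.3138, 0.1574]
tcp_rot: [[-0.11, 0.994, 0.001], [0.994, 0.11, 0.001], [0.0, 0.001, -1.0]]
ft_force: [1.1, 0.6, -3.4]
gripper_width: 0.0139
grasp_force: 59.2
```

```bash
python3 -c "
from h import *
st();c=rect('wrist','new_strip',.145)
go(.612,-.0285,.155,93.5)"
```

```text
51.2 [0.558  0.3138 0.1574] [[-0.11, 0.994, 0.001], [0.994, 0.11, 0.001], [0.0, 0.001, -1.0]] [ 1.1  0.6 -3.4] 0.013899628771197216 59.19032871723175 [ 22.8  31.1  -2.7  56.1  -0.  106.4]
new_strip 0.76 c 0.5573 0.3113 L 0.119 0.03 dir 96.2
linear [-0.3457  0.0177  0.0005] yaw 2.81 n 8.3
```

{"fn": "arm_command", "kwargs": {"series": [{"fingers": 1,"linear": [-0.025,0.001,0],"yaw": 0},{"fingers": 1,"linear": [-0.055,0.003,0],"yaw": 0},{"fingers": 1,"linear": [-0.09,0.005,0],"yaw": 0.5},{"fingers": 1,"linear": [-0.125,0.007,0],"yaw": 1},{"fingers": 1,"linear": [-0.16,0.009,0],"yaw": 1.5},{"fingers": 1,"linear": [-0.2,0.01,0],"yaw": 2},{"fingers": 1,"linear": [-0.24,0.012,0],"yaw": 2.8},{"fingers": 1,"linear": [-0.27,0.014,0],"yaw": 2.8}]}}

```text
time: 51.97
ee_pos: [0.5999, 0.0437, 0.1551]
tcp_rot: [[-0.059, 0.998, -0.003], [0.998, 0.059, -0.001], [-0.001, -0.003, -1.0]]
ft_force: [0.8, 0.5, -2.9]
gripper_width: 0.0139
grasp_force: 59.2
```

{"fn": "arm_command", "kwargs": {"series": [{"fingers": 1,"linear": [-0.02,0.0,0],"yaw": 0},{"fingers": 1,"linear": [-0.04,0.0,0],"yaw": 0},{"fingers": 1,"linear": [-0.06,0.0,0],"yaw": 0},{"fingers": 1,"linear": [-0.074,0.0,0],"yaw": 0},{"fingers": 1,"linear": [-0.074,0.0,0],"yaw": 0},{"fingers": 1,"linear": [-0.074,0.0,0],"yaw": 0},{"fingers": 1,"linear": [-0.074,0.0,0],"yaw": 0},{"fingers": 1,"linear": [-0.074,0.0,0],"yaw": 0}]}}

```text
time: 52.63
ee_pos: [0.6052, -0.0259, 0.1568]
tcp_rot: [[-0.062, 0.998, -0.001], [0.998, 0.062, 0.001], [0.001, -0.001, -1.0]]
ft_force: [0.9, 1.2, -2.3]
gripper_width: 0.014
grasp_force: 59.2
```

Run:
```python
from h import *
st();go(.6125,-.027,.12,93.5)
c=rect('wrist','new_strip',.145);c=rect('wrist','holder',.068)
print([(round(r['p'],2),r['extent']) for r in viewer.find_in('wrist','holder')],[np.round(proj(c,(.612,-.0285,.068)))])
```

```text
52.6333 [ 0.6052 -0.0259  0.1568] [[-0.062, 0.998, -0.001], [0.998, 0.062, 0.001], [0.001, -0.001, -1.0]] [ 0.9  1.2 -2.3] 0.013978352507340678 59.15712654590607 [-9.4 27.8 -8.5 53.8  0.  77. ]
linear [-0.0015  0.0072  0.0368] yaw 0.08 n 0.9
new_strip 0.86 c 0.6044 -0.0282 L 0.118 0.03 dir 93.6
holder 0.96 c 0.6107 -0.0051 L 0.114 0.058 dir 92.8
holder 0.71 c 0.4998 -0.1551 L 0.026 0.011 dir 43.3
[] [array([290., 219.])]
```

{"fn": "arm_command", "kwargs": {"series": [{"fingers": 1,"linear": [-0.002,0.003,0.006],"yaw": 0},{"fingers": 1,"linear": [-0.0025,0.007,0.013],"yaw": 0},{"fingers": 1,"linear": [-0.0025,0.007,0.02],"yaw": 0},{"fingers": 1,"linear": [-0.0025,0.007,0.026],"yaw": 0},{"fingers": 1,"linear": [-0.0025,0.007,0.031],"yaw": 0},{"fingers": 1,"linear": [-0.0025,0.007,0.034],"yaw": 0},{"fingers": 1,"linear": [-0.0025,0.007,0.036],"yaw": 0},{"fingers": 1,"linear": [-0.0025,0.007,0.036],"yaw": 0}]}}

```text
time: 53.55
ee_pos: [0.6124, -0.0291, 0.1206]
tcp_rot: [[-0.061, 0.998, -0.001], [0.998, 0.061, 0.0], [0.0, -0.001, -1.0]]
ft_force: [0.7, 0.3, -2.6]
gripper_width: 0.0139
grasp_force: 59.2
```

```bash
python3 -c "
from h import *
st();go(.6125,-.028,.08,93.5)"
```

```text
53.55 [ 0.6124 -0.0291  0.1206] [[-0.061, 0.998, -0.001], [0.998, 0.061, 0.0], [0.0, -0.001, -1.0]] [ 0.7  0.3 -2.6] 0.013853644385819689 59.15072679519653 [-9.6 30.4 -9.8 49.8  0.  76.9]
linear [0.001  0.0002 0.0406] yaw 0.0 n 1.0
```

Insert slowly: the first 12 mm, checking the force.

{"fn": "arm_command", "kwargs": {"series": [{"fingers": 1,"linear": [0.001,0,0.002],"yaw": 0},{"fingers": 1,"linear": [0.001,0,0.004],"yaw": 0},{"fingers": 1,"linear": [0.001,0,0.006],"yaw": 0},{"fingers": 1,"linear": [0.001,0,0.008],"yaw": 0},{"fingers": 1,"linear": [0.001,0,0.0095],"yaw": 0},{"fingers": 1,"linear": [0.001,0,0.011],"yaw": 0},{"fingers": 1,"linear": [0.001,0,0.012],"yaw": 0},{"fingers": 1,"linear": [0.001,0,0.012],"yaw": 0}]}}

```text
time: 54.22
ee_pos: [0.6125, -0.0281, 0.109]
tcp_rot: [[-0.061, 0.998, -0.0], [0.998, 0.061, 0.0], [0.0, -0.0, -1.0]]
ft_force: [0.1, 0.1, -2.7]
gripper_width: 0.014
grasp_force: 59.2
```

{"fn": "arm_command", "kwargs": {"series": [{"fingers": 1,"linear": [0,0,0.003],"yaw": 0},{"fingers": 1,"linear": [0,0,0.006],"yaw": 0},{"fingers": 1,"linear": [0,0,0.009],"yaw": 0},{"fingers": 1,"linear": [0,0,0.012],"yaw": 0},{"fingers": 1,"linear": [0,0,0.015],"yaw": 0},{"fingers": 1,"linear": [0,0,0.018],"yaw": 0},{"fingers": 1,"linear": [0,0,0.021],"yaw": 0},{"fingers": 1,"linear": [0,0,0.024],"yaw": 0}]}}

```text
time: 54.88
ee_pos: [0.6127, -0.0281, 0.0849]
tcp_rot: [[-0.061, 0.998, -0.0], [0.998, 0.061, 0.0], [0.0, -0.0, -1.0]]
ft_force: [0.4, 0.6, -2.0]
gripper_width: 0.014
grasp_force: 59.2
```

{"fn": "arm_command", "kwargs": {"series": [{"fingers": 1,"linear": [0,0,0.001],"yaw": 0},{"fingers": 1,"linear": [0,0,0.002],"yaw": 0},{"fingers": 1,"linear": [0,0,0.003],"yaw": 0},{"fingers": 1,"linear": [0,0,0.004],"yaw": 0},{"fingers": 1,"linear": [0,0,0.005],"yaw": 0},{"fingers": 1,"linear": [0,0,0.006],"yaw": 0},{"fingers": 1,"linear": [0,0,0.006],"yaw": 0},{"fingers": 1,"linear": [0,0,0.006],"yaw": 0}]}}

```text
time: 55.55
ee_pos: [0.6129, -0.0282, 0.0801]
tcp_rot: [[-0.061, 0.998, 0.001], [0.998, 0.061, -0.0], [-0.0, 0.001, -1.0]]
ft_force: [-3.0, 0.3, 4.9]
gripper_width: 0.014
grasp_force: 60.0
```

Contact at exactly the expected height (0.080). Press slightly, release, rise.

{"fn": "arm_command", "kwargs": {"series": [{"fingers": 1,"linear": [0,0,0.001],"yaw": 0},{"fingers": 1,"linear": [0,0,0.001],"yaw": 0},{"fingers": 0.8,"linear": [0,0,0],"yaw": 0},{"fingers": 0.6,"linear": [0,0,-0.001],"yaw": 0},{"fingers": 0.5,"linear": [0,0,-0.001],"yaw": 0},{"fingers": 0.5,"linear": [0,0,-0.001],"yaw": 0},{"fingers": 0.5,"linear": [0,0,-0.001],"yaw": 0},{"fingers": 0.5,"linear": [0,0,-0.01],"yaw": 0}]}}

```text
time: 56.22
ee_pos: [0.6113, -0.0279, 0.0876]
tcp_rot: [[-0.061, 0.998, -0.003], [0.998, 0.061, 0.001], [0.001, -0.003, -1.0]]
ft_force: [-0.4, 0.2, 0.4]
gripper_width: 0.0426
grasp_force: 0.0
```

{"fn": "arm_command", "kwargs": {"series": [{"fingers": 0.5,"linear": [0,0,-0.02],"yaw": 0},{"fingers": 0.5,"linear": [0,0,-0.04],"yaw": 0},{"fingers": 0.5,"linear": [0,0,-0.06],"yaw": 0},{"fingers": 0.3,"linear": [0,0,-0.08],"yaw": 0},{"fingers": 0,"linear": [0,0,-0.1],"yaw": 0},{"fingers": 0,"linear": [0,0,-0.11],"yaw": 0},{"fingers": 0,"linear": [0,0,-0.11],"yaw": 0},{"fingers": 0,"linear": [0,0,-0.11],"yaw": 0}]}}

```text
time: 56.88
ee_pos: [0.6129, -0.0282, 0.1995]
tcp_rot: [[-0.061, 0.998, 0.001], [0.998, 0.061, -0.0], [-0.0, 0.001, -1.0]]
ft_force: [-0.6, 0.8, -1.5]
gripper_width: 0.0851
grasp_force: 0.0
```

Run:
```python
from h import *
st();c=rect('wrist','new_strip',.070);s=cam('scene')
print([(round(r['p'],2),np.round(atz(c,r['uv'],.06),4)) for r in viewer.mark_of('wrist','new_strip_mid')])
print([(round(r['p'],2),np.round(atz(s,r['uv'],.057),4)) for r in viewer.mark_of('scene','gauge_grip')])
go(.46,.235,.20,93.5)
```

```text
56.8833 [ 0.6129 -0.0282  0.1995] [[-0.061, 0.998, 0.001], [0.998, 0.061, -0.0], [-0.0, 0.001, -1.0]] [-0.6  0.8 -1.5] 0.08506079905363569 0.0 [-9.5 26.6 -3.8 59.5 -0.  77. ]
new_strip 0.94 c 0.6117 -0.0278 L 0.11 0.03 dir 93.5
new_strip 0.7 c 0.6619 -0.0503 L 0.043 0.014 dir 13.2
[(0.64, array([ 0.6123, -0.0275,  0.06  ])), (0.22, array([0.475 , 0.0652, 0.06  ]))]
[(0.65, array([0.377 , 0.1736, 0.057 ])), (0.63, array([0.4625, 0.2291, 0.057 ]))]
linear [ 0.2718 -0.1356 -0.0017] yaw 0.01 n 7.3
```

{"fn": "arm_command", "kwargs": {"series": [{"fingers": 0,"linear": [0.034,-0.017,0],"yaw": 0},{"fingers": 0,"linear": [0.068,-0.034,0],"yaw": 0},{"fingers": 0,"linear": [0.102,-0.051,0],"yaw": 0},{"fingers": 0,"linear": [0.136,-0.068,0],"yaw": 0},{"fingers": 0,"linear": [0.17,-0.085,0],"yaw": 0},{"fingers": 0,"linear": [0.204,-0.102,0],"yaw": 0},{"fingers": 0,"linear": [0.238,-0.12,0],"yaw": 0},{"fingers": 0,"linear": [0.272,-0.1355,0],"yaw": 0}]}}

```text
time: 57.8
ee_pos: [0.459, 0.2363, 0.1986]
tcp_rot: [[-0.061, 0.998, -0.001], [0.998, 0.061, -0.0], [-0.0, -0.001, -1.0]]
ft_force: [0.0, 1.3, 1.3]
gripper_width: 0.0854
grasp_force: 0.0
```

{"fn": "arm_command", "kwargs": {"series": [{"fingers": 0,"linear": [0,0,0],"yaw": 0},{"fingers": 0,"linear": [0,0,0],"yaw": 0},{"fingers": 0,"linear": [0,0,0.02],"yaw": 0},{"fingers": 0,"linear": [0,0,0.04],"yaw": 0},{"fingers": 0,"linear": [0,0,0.06],"yaw": 0},{"fingers": 0,"linear": [0,0,0.06],"yaw": 0},{"fingers": 0,"linear": [0,0,0.06],"yaw": 0},{"fingers": 0,"linear": [0,0,0.06],"yaw": 0}]}}

```text
time: 58.47
ee_pos: [0.4617, 0.2345, 0.1399]
tcp_rot: [[-0.06, 0.998, 0.001], [0.998, 0.06, 0.0], [-0.0, 0.001, -1.0]]
ft_force: [-0.2, 0.8, 0.2]
gripper_width: 0.0853
grasp_force: 0.0
```

Run:
```python
from h import *
st();c=rect('wrist','gauge',.042)
print([(round(r['p'],2),np.round(atz(c,r['uv'],.057),4)) for r in viewer.mark_of('wrist','gauge_grip')])
go(.4614,.2353,.05,93.5)
```

```text
58.4667 [0.4617 0.2345 0.1399] [[-0.06, 0.998, 0.001], [0.998, 0.06, 0.0], [-0.0, 0.001, -1.0]] [-0.2  0.8  0.2] 0.08530905029660107 0.0 [ 18.8  20.  -23.6  46.3  -0.  105.3]
gauge 0.75 c 0.4565 0.239 L 0.06 0.051 dir 3.4
gauge 0.65 c 0.3896 0.178 L 0.067 0.061 dir 129.9
[(0.6, array([0.459 , 0.2366, 0.057 ]))]
linear [ 0.0002 -0.0007  0.0904] yaw -0.02 n 2.2
```

{"fn": "arm_command", "kwargs": {"series": [{"fingers": 0.3,"linear": [0.001,-0.001,0.02],"yaw": 0},{"fingers": 0.3,"linear": [0.001,-0.001,0.04],"yaw": 0},{"fingers": 0.3,"linear": [0.001,-0.001,0.06],"yaw": 0},{"fingers": 0.3,"linear": [0.001,-0.001,0.075],"yaw": 0},{"fingers": 0.3,"linear": [0.001,-0.001,0.084],"yaw": 0},{"fingers": 0.3,"linear": [0.001,-0.001,0.088],"yaw": 0},{"fingers": 0.3,"linear": [0.001,-0.001,0.088],"yaw": 0},{"fingers": 0.3,"linear": [0.001,-0.001,0.088],"yaw": 0}]}}

```text
time: 59.28
ee_pos: [0.4604, 0.2362, 0.052]
tcp_rot: [[-0.061, 0.998, 0.001], [0.998, 0.061, 0.0], [0.0, 0.001, -1.0]]
ft_force: [0.9, 0.2, 0.1]
gripper_width: 0.0597
grasp_force: 0.0
```

{"fn": "arm_command", "kwargs": {"series": [{"fingers": 1,"linear": [0,0,0],"yaw": 0},{"fingers": 1,"linear": [0,0,0],"yaw": 0},{"fingers": 1,"linear": [0,0,0],"yaw": 0},{"fingers": 1,"linear": [0,0,0],"yaw": 0},{"fingers": 1,"linear": [0,0,0],"yaw": 0},{"fingers": 1,"linear": [0,0,0],"yaw": 0},{"fingers": 1,"linear": [0,0,0],"yaw": 0},{"fingers": 1,"linear": [0,0,0],"yaw": 0}], "squeeze": 40}}

```text
time: 59.95
ee_pos: [0.4606, 0.2362, 0.052]
tcp_rot: [[-0.061, 0.998, 0.002], [0.998, 0.061, 0.0], [0.0, 0.002, -1.0]]
ft_force: [-0.2, -0.3, 6.3]
gripper_width: 0.0211
grasp_force: 42.5
```

{"fn": "arm_command", "kwargs": {"series": [{"fingers": 1,"linear": [0,0,-0.02],"yaw": 0},{"fingers": 1,"linear": [0,0,-0.04],"yaw": 0},{"fingers": 1,"linear": [0,0,-0.06],"yaw": 0},{"fingers": 1,"linear": [0,0,-0.08],"yaw": 0},{"fingers": 1,"linear": [0,0,-0.1],"yaw": 0},{"fingers": 1,"linear": [0,0,-0.12],"yaw": 0},{"fingers": 1,"linear": [0,0,-0.13],"yaw": 0},{"fingers": 1,"linear": [0,0,-0.13],"yaw": 0}]}}

```text
time: 60.62
ee_pos: [0.4608, 0.2365, 0.1829]
tcp_rot: [[-0.061, 0.998, 0.003], [0.998, 0.061, 0.001], [0.001, 0.003, -1.0]]
ft_force: [-0.0, 0.2, -3.0]
gripper_width: 0.0215
grasp_force: 41.4
```

```bash
python3 -c "
from h import *
st();go(.612,-.0285,.18,93.5)"
```

```text
60.6167 [0.4608 0.2365 0.1829] [[-0.061, 0.998, 0.003], [0.998, 0.061, 0.001], [0.001, 0.003, -1.0]] [-0.   0.2 -3. ] 0.021465305911496924 41.388378739356995 [ 19.   17.4 -20.3  52.    0.  105.5]
linear [-0.2737  0.1346  0.0031] yaw 0.01 n 7.3
```

{"fn": "arm_command", "kwargs": {"series": [{"fingers": 1,"linear": [-0.034,0.017,0],"yaw": 0},{"fingers": 1,"linear": [-0.068,0.034,0],"yaw": 0},{"fingers": 1,"linear": [-0.102,0.051,0],"yaw": 0},{"fingers": 1,"linear": [-0.136,0.068,0],"yaw": 0},{"fingers": 1,"linear": [-0.17,0.085,0],"yaw": 0},{"fingers": 1,"linear": [-0.204,0.102,0],"yaw": 0},{"fingers": 1,"linear": [-0.24,0.12,0],"yaw": 0},{"fingers": 1,"linear": [-0.274,0.1346,0.003],"yaw": 0}]}}

```text
time: 61.28
ee_pos: [0.6113, -0.0312, 0.1766]
tcp_rot: [[-0.061, 0.998, -0.001], [0.998, 0.061, 0.0], [0.0, -0.001, -1.0]]
ft_force: [1.3, -0.6, -2.9]
gripper_width: 0.021
grasp_force: 41.3
```

{"fn": "arm_command", "kwargs": {"series": [{"fingers": 1,"linear": [0,0,0],"yaw": 0},{"fingers": 1,"linear": [0,0,0],"yaw": 0},{"fingers": 1,"linear": [0,0,0],"yaw": 0},{"fingers": 1,"linear": [0,0,0],"yaw": 0},{"fingers": 1,"linear": [0,0,0.01],"yaw": 0},{"fingers": 1,"linear": [0,0,0.02],"yaw": 0},{"fingers": 1,"linear": [0,0,0.03],"yaw": 0},{"fingers": 1,"linear": [0,0,0.035],"yaw": 0}]}}

```text
time: 61.95
ee_pos: [0.6095, -0.0284, 0.1409]
tcp_rot: [[-0.062, 0.998, -0.003], [0.998, 0.062, 0.0], [0.001, -0.003, -1.0]]
ft_force: [-0.0, 0.2, -3.3]
gripper_width: 0.0211
grasp_force: 41.2
```

```bash
python3 -c "
from h import *
st();go(.612,-.0285,.121,93.5)"
```

```text
61.95 [ 0.6095 -0.0284  0.1409] [[-0.062, 0.998, -0.003], [0.998, 0.062, 0.0], [0.001, -0.003, -1.0]] [-0.   0.2 -3.3] 0.02106182554237108 41.17915213108063 [-9.6 29.1 -8.8 52.3  0.  76.8]
linear [-0.0003  0.0026  0.0199] yaw 0.07 n 0.5
```

{"fn": "arm_command", "kwargs": {"series": [{"fingers": 1,"linear": [0,0.002,0.004],"yaw": 0},{"fingers": 1,"linear": [0,0.002,0.008],"yaw": 0},{"fingers": 1,"linear": [0,0.002,0.012],"yaw": 0},{"fingers": 1,"linear": [0,0.002,0.015],"yaw": 0},{"fingers": 1,"linear": [0,0.002,0.017],"yaw": 0},{"fingers": 1,"linear": [0,0.002,0.019],"yaw": 0},{"fingers": 1,"linear": [0,0.002,0.02],"yaw": 0},{"fingers": 1,"linear": [0,0.002,0.02],"yaw": 0}]}}

```text
time: 62.62
ee_pos: [0.613, -0.0291, 0.1233]
tcp_rot: [[-0.061, 0.998, 0.0], [0.998, 0.061, 0.0], [0.0, 0.0, -1.0]]
ft_force: [0.5, 0.3, -1.9]
gripper_width: 0.0213
grasp_force: 41.4
```

{"fn": "arm_command", "kwargs": {"series": [{"fingers": 1,"linear": [0,0,0.0005],"yaw": 0},{"fingers": 1,"linear": [0,0,0.001],"yaw": 0},{"fingers": 1,"linear": [0,0,0.0015],"yaw": 0},{"fingers": 1,"linear": [0,0,0.0015],"yaw": 0},{"fingers": 1,"linear": [0,0,0.0015],"yaw": 0},{"fingers": 1,"linear": [0,0,0.0015],"yaw": 0},{"fingers": 1,"linear": [0,0,0.0015],"yaw": 0},{"fingers": 1,"linear": [0,0,0.0015],"yaw": 0}]}}

```text
time: 63.28
ee_pos: [0.613, -0.0291, 0.1218]
tcp_rot: [[-0.061, 0.998, 0.0], [0.998, 0.061, -0.0], [-0.0, 0.0, -1.0]]
ft_force: [-0.0, -0.1, -1.4]
gripper_width: 0.0209
grasp_force: 41.4
```

The foot is being pressed, with about 2 mm still to go.

{"fn": "arm_command", "kwargs": {"series": [{"fingers": 1,"linear": [0,0,0.0005],"yaw": 0},{"fingers": 1,"linear": [0,0,0.001],"yaw": 0},{"fingers": 1,"linear": [0,0,0.0015],"yaw": 0},{"fingers": 1,"linear": [0,0,0.002],"yaw": 0},{"fingers": 1,"linear": [0,0,0.0025],"yaw": 0},{"fingers": 1,"linear": [0,0,0.0025],"yaw": 0},{"fingers": 1,"linear": [0,0,0.0025],"yaw": 0},{"fingers": 1,"linear": [0,0,0.0025],"yaw": 0}]}}

```text
time: 63.95
ee_pos: [0.613, -0.0291, 0.1201]
tcp_rot: [[-0.061, 0.998, 0.001], [0.998, 0.061, -0.0], [-0.0, 0.001, -1.0]]
ft_force: [-1.9, 0.3, 5.0]
gripper_width: 0.021
grasp_force: 42.3
```

{"fn": "arm_command", "kwargs": {"series": [{"fingers": 0.8,"linear": [0,0,0],"yaw": 0},{"fingers": 0.6,"linear": [0,0,0],"yaw": 0},{"fingers": 0.5,"linear": [0,0,0],"yaw": 0},{"fingers": 0.5,"linear": [0,0,0],"yaw": 0},{"fingers": 0.4,"linear": [0,0,0],"yaw": 0},{"fingers": 0.4,"linear": [0,0,-0.003],"yaw": 0},{"fingers": 0.4,"linear": [0,0,-0.01],"yaw": 0},{"fingers": 0.4,"linear": [0,0,-0.02],"yaw": 0}]}}

```text
time: 64.62
ee_pos: [0.6123, -0.0291, 0.1392]
tcp_rot: [[-0.061, 0.998, -0.002], [0.998, 0.061, 0.0], [0.0, -0.002, -1.0]]
ft_force: [0.2, 0.5, 0.6]
gripper_width: 0.0511
grasp_force: 0.0
```

{"fn": "arm_command", "kwargs": {"series": [{"fingers": 0.4,"linear": [0,0,-0.02],"yaw": 0},{"fingers": 0.4,"linear": [0,0,-0.04],"yaw": 0},{"fingers": 0.2,"linear": [0,0,-0.06],"yaw": 0},{"fingers": 0,"linear": [0,0,-0.08],"yaw": 0},{"fingers": 0,"linear": [0,0,-0.1],"yaw": 0},{"fingers": 0,"linear": [0,0,-0.1],"yaw": 0},{"fingers": 0,"linear": [0,0,-0.1],"yaw": 0},{"fingers": 0,"linear": [0,0,-0.1],"yaw": 0}]}}

```text
time: 65.28
ee_pos: [0.6127, -0.029, 0.2391]
tcp_rot: [[-0.061, 0.998, -0.0], [0.998, 0.061, 0.0], [0.0, -0.0, -1.0]]
ft_force: [-0.5, -0.1, -0.4]
gripper_width: 0.0853
grasp_force: 0.0
```

Run:
```python
from h import *
st();c=rect('wrist','gauge',.110)
print([(round(r['p'],2),np.round(atz(c,r['uv'],.125),4)) for r in viewer.mark_of('wrist','gauge_grip')])
s=cam('scene');t=cam('top')
A={n:[(round(r['p'],2),np.round(r['uv'])) for r in viewer.mark_of(n,'gauge_grip')] for n in('scene','top')};print(A)
print([proj(s,(.612,-.0285,.125)),proj(t,(.612,-.0285,.125))])
for n,c in(('scene',s),('top',t)):
  for th,z in(('punch_grip',.012),('worn_strip_mid',.0315),('marker_pen',.007),('felt_bob_1',0)):
    print(n,th,[(round(r['p'],2),np.round(atz(c,r['uv'],z)[:2],3)) for r in viewer.mark_of(n,th)[:2]])
```

```text
65.2833 [ 0.6127 -0.029   0.2391] [[-0.061, 0.998, -0.0], [0.998, 0.061, 0.0], [0.0, -0.0, -1.0]] [-0.5 -0.1 -0.4] 0.08531173918736559 0.0 [-9.6 25.2 -0.1 64.7 -0.  76.9]
gauge 0.95 c 0.6091 -0.0265 L 0.059 0.049 dir 3.6
[(0.61, array([ 0.6132, -0.03  ,  0.125 ]))]
{'scene': [(0.56, array([266., 190.])), (0.55, array([309., 292.]))], 'top': [(0.59, array([204., 259.]))]}
[array([266.72773031, 195.37726326]), array([277.13462273, 163.76284116])]
scene punch_grip [(0.47, array([ 0.5  , -0.197]))]
scene worn_strip_mid [(0.8, array([ 0.564, -0.399]))]
scene marker_pen [(0.72, array([0.459, 0.081]))]
scene felt_bob_1 [(0.62, array([0.447, 0.07 ])), (0.44, array([ 0.692, -0.244]))]
top punch_grip [(0.82, array([ 0.501, -0.21 ]))]
top worn_strip_mid [(0.73, array([ 0.559, -0.404]))]
top marker_pen []
top felt_bob_1 []
```

```bash
python3 -c "
from station import sign_off
print(sign_off())"
```

```text
the job is handed in; nothing more can be done
None
```

I finished every step and handed the job in at about 65 s of the 210 s allowed; no verdict came back. The gauge read the worn strip. The three pins that were there (bores 1, 3 and 4; bore 2 was empty) went into the tray, and the punch lies flat on the bench. The worn strip stands upright on the orange pad, the new strip is home, and the gauge is back on the holder over it. I had used up my picture allowance before the new strip went in, so that step and the gauge's final placing rest on force, height and detector readings.

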